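# Weigh a batch of coaxial adapters on the beam scale

### The arm

A 6-joint arm with a two-finger parallel gripper is mounted at the origin on the work surface. World frame = base frame: x ahead of the robot, y to its left, z up, the work surface at z = 0. Lengths are in mm, angles in rad, forces in N, time in s.
With the tool pointing down it reaches from about 350 to 975 mm from the base axis. Payload 7.1 kg.
Tool frame: the origin (TCP) lies at the very end of the fingers, on their centre line; the grasp point (between the pads) lies 19 mm behind it; y points along the fingers, x is the direction in which the jaws open and shut, and the axes are right-handed (so a half turn about y gives the same grasp; the last joint's range is limited). The gripper opens to 88 mm and grips with 3 to 60 N. Pads are 20 mm wide; open, the fingers measure 115 mm over their backs; the gripper's body (75 mm by 178 mm) begins 61 mm behind the grasp point.
Start: joints at [-1.234, 0.423, 1.63, -0, 1.089, -0.019], TCP at [217.729, -585.832, 222.675] pointing down, gripper open.
Joint ranges: [-3, 3], [-0.9, 2.11], [0.09, 2.58], [-1.31, 4.45], [0.11, 2.69], [-2.54, 2.54]. Speed limits (rad/s): [2.39, 2.39, 3.01, 3.14, 3.14, 3.14].

### API

Orientations are given as a rotation vector (axis times angle).
In Python, from workcell import ctrl gives the robot as it stands. The module is installed in compiled form; this text tells all that it offers.
- The arm moves only by the tool carry_out, never from a script. Its arguments are lists of equal length, an entry for each row: "delta_pos": the shift along the tool's x, y, z in cm, a list of three; "rotation": the turn, a rotation vector about the tool's x, y, z in rad, a list of three. In form: {"delta_pos": [[dx, dy, dz], ...], "rotation": [[wx, wy, wz], ...]}. A call has 1 to 12 rows; each row is the pose to reach, as a shift and turn from the pose commanded when the call began, along the tool's axes at that moment; what a row does not reach only later rows make up. A row lasts 1/12 s, in which the tool goes at most 41.7 mm and 7.16 degrees, less where a joint would pass 70% of its speed; a pose out of reach is approached as far as the arm can. A call with a gripper value outside its range is refused whole. "hand" is the closure in counts, from 0 (fully open) to 255 (shut), set as the call begins (left out, the last holds). The fingers move at their own pace and stop on an object; the grip force is fixed at half the most. Time passes only in rows, so rows that repeat a pose let the fingers close. It gives the time, the measured TCP pose, the force and the opening at its end, in the units of the state.
- ctrl.get_obs(): the state, without advancing time (a new reading comes with each control period).
- ctrl.get_image(name): name is "side" or "top" or "wrist"; returns the picture (400x640x3 uint8, red, green, blue); there is no depth.
- ctrl.camera_info(name): a dict with "fov_y" (degrees; the focal length in pixels is half the picture's height over the tangent of half this angle, whatever the lens; pixels are square), "cx", "cy" (the principal point, pixels), "R" (3x3) and "t" (3): a world point X has camera coordinates R X + t; the wrist camera has in their place "T_tool_cam" (4x4, takes a point from camera to tool coordinates, whose origin is the TCP and whose axes are the tool frame's). Camera axes: x right, y down, z forward; pixel columns grow to the right and rows downward; lengths in mm; the calibration is good to about 2 mm. A picture is of the moment at which its call begins: read the wrist's pose just before it. camera_info takes no time and is no camera call.
- ctrl.close_job(): hands the job in, once; it reports no verdict.
The state is a dict: "t": time; "qpos": joint angles; "qvel": joint speeds; "joint_torque": joint torques, N m; "ee_pos": TCP position; "orientation": TCP orientation; "ft_force": force on the tool from outside, world axes, zero at the start; "moment": the same for the moment, N m; "width": finger opening in mm.
Only numpy, scipy, OpenCV 4.12 (cv2) and the standard library are available. Lean on these libraries where they do the work, as an engineer would, in place of code of your own. Each camera call takes 0.05 s, during which the arm holds its last target.

### The job

Weigh this batch of adapters: take the black transit block out of the scale's pan and lay it flat in the long bay of the wooden case, and put every adapter from the case into the pan. Then slide the poise along the beam until the beam comes to rest level by itself, its pointer between the two marks on the white index plate. Leave the mouse, the tin and the clamp where they are.

Things in the scene. Friction and masses are not known exactly. Their poses are not given: they have to be found in the camera images.
- scale: Fixed bench beam scale: grey base plate 90 x 380 x 12 mm, two cheeks carrying the pivot. Origin on the table directly under the pivot; z up; the beam lies along its y axis, with the pan at +y and the poise at -y. The pivot is 110 mm above the origin. A white index plate with two black marks stands at y = -288 mm, top at 152 mm; the beam's pointer plays in front of it (on its +x side).
- beam (a joint): Tilt of the beam about the pivot, rad: 0 level (pointer midway between the two index marks), positive = pan up and poise end down; stops at -0.11 and +0.11; the marks are at about +-0.03. The beam turns freely, is slightly self-righting and damped: off balance it comes to rest at a tilt of about 0.01 rad per mm that the poise is from its balance point, or at a stop if that exceeds 0.11; it settles in about 2 s once let go.
- poise (a joint): Position of the sliding poise along the beam, m: 0 to 0.2, growing away from the pivot and pan; the poise's centre is 40 mm from the pivot at 0. Light friction (about 1 N) keeps it where it is left. The poise weighs 300 g. With an empty pan the beam balances at about 0.007; every 100 g in the pan moves the balance point about 0.047 outward.
- poise_knob (a point): Centre of the top of the poise's upright round steel knob, 22 mm in diameter and 45 mm tall, standing on the poise's dark 36 x 36 mm body. The knob top is 60 mm above the beam's centre line (170 mm above the table when the beam is level); it tilts with the beam.
- pan: Square open steel pan hung between the two fork arms at the beam's end, 140 mm from the pivot, kept level by a link. Origin at its centre at the height of its hanging pins; inside 120 x 120 mm, inner floor at z = -30 mm, rim at z = +2 mm, walls 4 mm. The fork arms lie at x = -72 and +72 mm, tops at z = +7 mm, and the fork's cross bar at y = -72 mm. x and y axes as the scale's.
- case: Fixed open wooden case 130 (x) x 230 (y) x 36 mm with a grey foam insert whose top is at z = 32 mm; origin on the table under its centre. Six square 26 mm pockets at x = -27 and +27, y = -85, -35 and +15 mm, and one long bay at x = 0, y = +75 mm, 100 (x) x 56 (y) mm. Floor of pockets and bay at z = 20 mm.
- block: Black rubber transit block 34 (x) x 70 (y) x 40 (z) mm, about 120 g, at first lying in the pan. Origin at its centre.
- long_1: Long metal coaxial adapter (may be absent), about 35 to 55 g, weight not known exactly: round barrel 16 mm in diameter on a square 22 x 22 x 5 mm flange, 40 mm tall in all. Origin on its axis at mid height; z along the axis, away from the flange. At first it stands flange down in a pocket of the case.
- long_2: Long metal coaxial adapter (may be absent), about 35 to 55 g, weight not known exactly: round barrel 16 mm in diameter on a square 22 x 22 x 5 mm flange, 40 mm tall in all. Origin on its axis at mid height; z along the axis, away from the flange. At first it stands flange down in a pocket of the case.
- medium_1: Medium metal coaxial adapter (may be absent), about 35 to 55 g, weight not known exactly: round barrel 17 mm in diameter on a square 22 x 22 x 5 mm flange, 36 mm tall in all. Origin on its axis at mid height; z along the axis, away from the flange. At first it stands flange down in a pocket of the case.
- medium_2: Medium metal coaxial adapter (may be absent), about 35 to 55 g, weight not known exactly: round barrel 17 mm in diameter on a square 22 x 22 x 5 mm flange, 36 mm tall in all. Origin on its axis at mid height; z along the axis, away from the flange. At first it stands flange down in a pocket of the case.
- short_1: Short metal coaxial adapter (may be absent), about 35 to 55 g, weight not known exactly: round barrel 19 mm in diameter on a square 22 x 22 x 5 mm flange, 32 mm tall in all. Origin on its axis at mid height; z along the axis, away from the flange. At first it stands flange down in a pocket of the case.
- short_2: Short metal coaxial adapter (may be absent), about 35 to 55 g, weight not known exactly: round barrel 19 mm in diameter on a square 22 x 22 x 5 mm flange, 32 mm tall in all. Origin on its axis at mid height; z along the axis, away from the flange. At first it stands flange down in a pocket of the case.
- mouse: Black computer mouse, 100 x 58 x 30 mm, a bystander; origin under its centre.
- tin: Shallow open brass tin, 90 x 120 x 18 mm, a bystander; origin under its centre.
- clamp: Dark steel C-clamp lying flat, about 150 x 110 x 22 mm, a bystander; origin under the middle of its back.
Not all that is in view belongs to the job. What is shaped like the long_2 but pink or turquoise is not meant.

How it is judged:
By the outcome, as a careful person would: the job done as asked, in the order asked, and still so for the second after the job is handed in, with the robot touching nothing.
Of long_1, long_2, medium_1, medium_2, short_1, short_2 only 4 to 6 are there at a start; the rules pass over those that are not, and their reading is None.
At some moment in a run one of long_1, long_2, medium_1, medium_2, short_1, short_2 may be knocked a few centimetres aside while the robot is not near it.
Once in a run the grip may slacken for a moment while it holds something.
It also fails if it takes over 210 s, if anything falls off the work surface, if the arm or the gripper's body presses on something with over 40 N, if the wrist force passes 120 N, or if a joint passes its speed limit or range.

## Working session

There is one attempt and no reset: what is moved stays moved. The work goes in short steps, Python scripts to look and compute and a tool call to move; the robot and the scene stay as the last step left them, time stands still between calls to the robot, and variables do not carry over. Pictures are saved under pics/ and viewed, and the job is handed in when it is done.

Besides the shell and the picture viewer there is one more tool, called after "Call:" in YAML: its name, and indented under it one key for each argument. carry_out: Moves the arm, as the interface text tells. Its arguments: {"type":"object","properties":{"delta_pos":{"type":"array","items":{"type":"array","items":{"type":"number"}}},"rotation":{"type":"array","items":{"type":"array","items":{"type":"number"}}},"hand":{"type":"number"}},"required":["delta_pos","rotation"]}

```bash
mkdir -p pics; ls
python3 - <<'E'
from workcell import ctrl
import cv2, numpy as np
print(ctrl.get_obs())
for n in ["side","top","wrist"]:
    print(n,ctrl.camera_info(n))
    im=ctrl.get_image(n); cv2.imwrite(f"pics/a_{n}.png",cv2.cvtColor(im,cv2.COLOR_RGB2BGR))
E
```

```text
pics
{'t': 0.0, 'qpos': array([-1.23400838e+00,  4.23845817e-01,  1.63067655e+00, -7.16780099e-05,
        1.08860914e+00, -1.90133523e-02]), 'qvel': array([ 0.00018229,  0.00089093, -0.00152873, -0.00114611, -0.001523  ,
        0.00058504]), 'joint_torque': array([ 6.12233471e-04, -5.44623721e+01, -2.73665231e+01,  6.44424534e-02,
        2.26803508e-02, -1.21954617e-04]), 'ee_pos': array([ 217.52786035, -585.33154153,  221.90387977]), 'orientation': array([-1.35591502,  0.94414844, -0.9420273 ]), 'ft_force': array([-0.27148764,  0.52193195, -0.54584856]), 'moment': array([ 0.02619427, -0.0071236 , -0.04481706]), 'width': 87.70341429110915}
side {'fov_y': 50.990952356092, 'cx': 316.47358570685174, 'cy': 200.05662216458978, 'R': array([[-0.80928621, -0.58705225,  0.02062724],
       [-0.42830716,  0.56568696, -0.70466392],
       [ 0.40200598, -0.57910959, -0.70924134]]), 't': array([492.54701274, 278.85898441, 903.91602911])}
top {'fov_y': 51.39870432742558, 'cx': 321.2226774898172, 'cy': 196.06604235307975, 'R': array([[-0.02747578, -0.99922149, -0.02831069],
       [-0.99428721,  0.03024037, -0.10236437],
       [ 0.10314081,  0.02533641, -0.99434403]]), 't': array([ 105.73160596,  578.70693645, 1002.34530656])}
wrist {'fov_y': 65.66089273275634, 'cx': 317.3264787728565, 'cy': 199.41629913261448, 'T_tool_cam': array([[ 9.99999024e-01,  1.37840732e-03, -2.27461551e-04,
        -9.66177799e-01],
       [ 5.71316099e-04, -2.54908832e-01,  9.66964922e-01,
        -1.62461948e+02],
       [ 1.27488957e-03, -9.66964108e-01, -2.54909371e-01,
         6.94987624e+01],
       [ 0.00000000e+00,  0.00000000e+00,  0.00000000e+00,
         1.00000000e+00]])}
```

View pics/a_top.png

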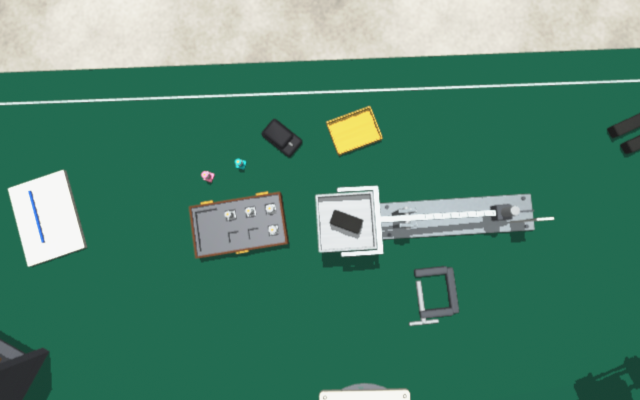

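View pics/a_side.png

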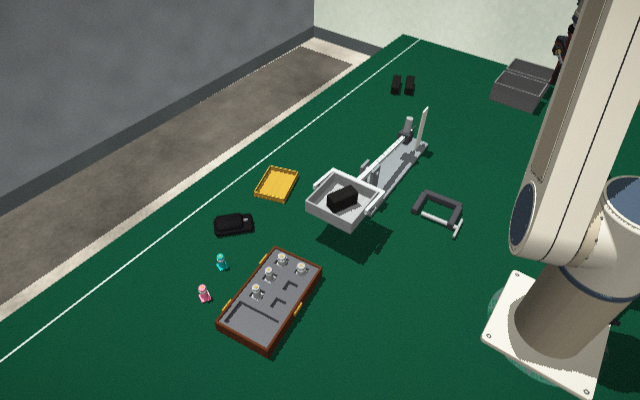

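View pics/a_wrist.png

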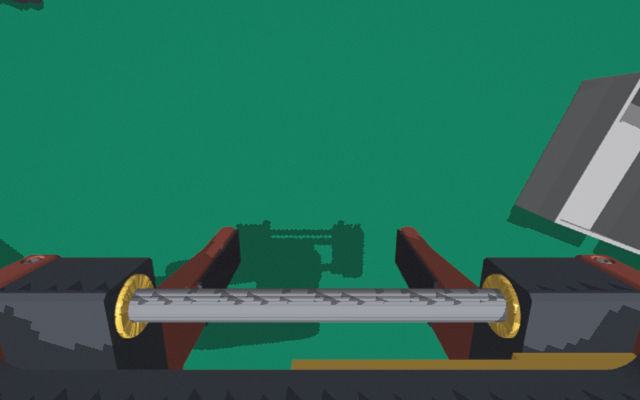

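```bash
cat > h.py <<'E'
from workcell import ctrl
import cv2, numpy as np
from scipy.spatial.transform import Rotation as Rn
def K(ci):
    f=200/np.tan(np.radians(ci["fov_y"]/2)); return np.array([[f,0,ci["cx"]],[0,f,ci["cy"]],[0,0,1]])
def pose(name,obs=None):
    ci=ctrl.camera_info(name)
    if name!="wrist": return K(ci),ci["R"],ci["t"]
    o=obs or ctrl.get_obs(); T=np.eye(4); T[:3,:3]=Rn.from_rotvec(o["orientation"]).as_matrix(); T[:3,3]=o["ee_pos"]
    W=np.linalg.inv(T@ci["T_tool_cam"]); return K(ci),W[:3,:3],W[:3,3]
def proj(cam,X):
    k,R,t=cam; p=(k@(R@np.atleast_2d(X).T+t[:,None])).T; return p[:,:2]/p[:,2:]
def back(cam,uv,z):
    k,R,t=cam; d=(R.T@np.linalg.inv(k)@np.c_[np.atleast_2d(uv),np.ones(len(np.atleast_2d(uv)))].T).T
    c=-R.T@t; return c+d*((z-c[2])/d[:,2:])
def snap(name,fn,crop=None,s=1):
    o=ctrl.get_obs(); cam=pose(name,o); im=ctrl.get_image(name)
    cv2.imwrite(f"pics/{fn}_full.png",cv2.cvtColor(im,cv2.COLOR_RGB2BGR))
    if crop: im=im[crop[1]:crop[3],crop[0]:crop[2]]
    im=cv2.resize(im,None,fx=s,fy=s,interpolation=cv2.INTER_CUBIC)
    cv2.imwrite(f"pics/{fn}.png",cv2.cvtColor(im,cv2.COLOR_RGB2BGR)); return cam,o
E
python3 - <<'E'
import cv2
t=cv2.imread("pics/a_top.png"); s=cv2.imread("pics/a_side.png")
cv2.imwrite("pics/b1.png",cv2.resize(t[180:270,180:300],None,fx=6,fy=6,interpolation=cv2.INTER_CUBIC))
cv2.imwrite("pics/b2.png",cv2.resize(t[170:270,300:560],None,fx=3,fy=3,interpolation=cv2.INTER_CUBIC))
cv2.imwrite("pics/b3.png",cv2.resize(s[240:360,200:340],None,fx=5,fy=5,interpolation=cv2.INTER_CUBIC))
cv2.imwrite("pics/b4.png",cv2.resize(s[100:250,290:440],None,fx=4,fy=4,interpolation=cv2.INTER_CUBIC))
E
```

```text
(no output)
```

View pics/b1.png

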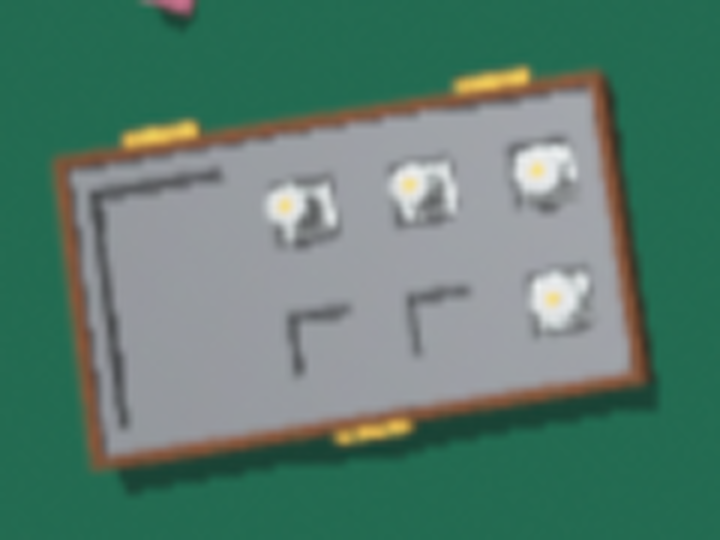

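View pics/b2.png

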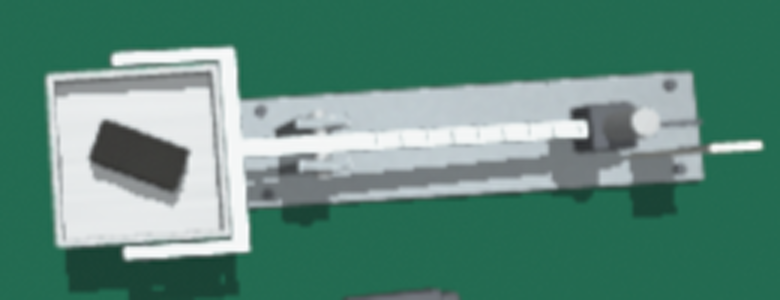

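View pics/b3.png

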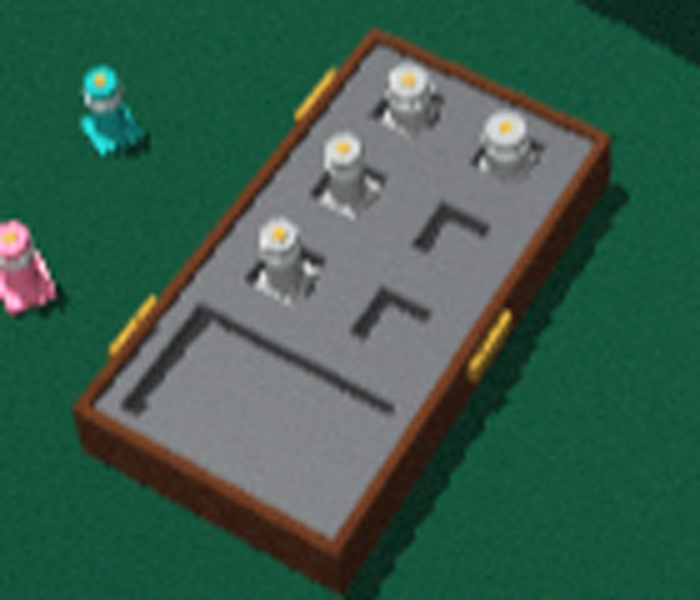

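View pics/b4.png

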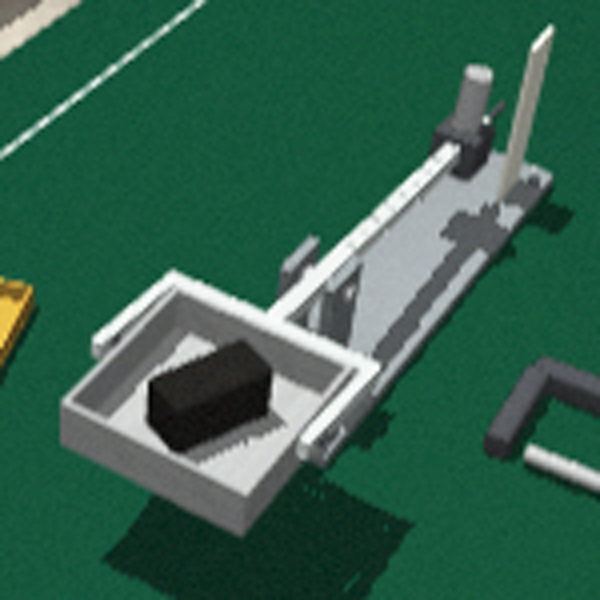

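```bash
cat > fit.py <<'E'
from h import *
from scipy.optimize import least_squares
ct=pose("top"); cs=pose("side")
def tr(x,y,a,P):
    c,s=np.cos(a),np.sin(a); P=np.atleast_2d(P); return np.c_[x+c*P[:,0]-s*P[:,1], y+s*P[:,0]+c*P[:,1], P[:,2]]
# case
px=np.array([[57,158],[602,72],[645,380],[97,468]])/6+180
sx=np.array([[80,408],[375,32],[608,138],[340,548]])/5+[200,240]
C=np.array([[65,115,36],[65,-115,36],[-65,-115,36],[-65,115,36]])
f=lambda p:np.r_[(proj(ct,tr(*p,C))-px).ravel(),(proj(cs,tr(*p,C))-sx).ravel()]
r=least_squares(f,[500,200,0.15]); print("case",r.x.round(3)); print(r.fun.round(1))
f=lambda p:(proj(ct,tr(*p,C))-px).ravel()
r2=least_squares(f,[500,200,0.15]); print("case toponly",r2.x.round(3),r2.fun.round(1))
f=lambda p:(proj(cs,tr(*p,C))-sx).ravel()
r2=least_squares(f,[500,200,0.15]); print("case sideonly",r2.x.round(3),r2.fun.round(1))
# scale
tp=np.array([[47,75],[58,245],[228,237],[217,65],[690,73],[702,180],[647,121]])/3+[300,170]
sp=np.array([[62,405],[243,497],[172,272],[480,72]])/4+[290,100]
def sc(p):
    x,y,a,th,po,hl=p
    yc,zc=140*np.cos(th),110+140*np.sin(th)
    q=[[64,yc+64,zc+2],[-64,yc+64,zc+2],[-64,yc-64,zc+2],[64,yc-64,zc+2],[45,-hl,12],[-45,-hl,12],
       [0,-(40+po)*np.cos(th)-60*np.sin(th),110-(40+po)*np.sin(th)+60*np.cos(th)]]
    return tr(x,y,a,q)
def g(p):
    q=sc(p); return np.r_[(proj(ct,q)-tp).ravel(),(proj(cs,q[[0,1,3,6]])-sp).ravel()]
r=least_squares(g,[500,-100,0.05,0.11,200,250]); print("scale",r.x.round(3)); print(r.fun.round(1))
x,y,a,th,po,hl=r.x
print("pan",tr(x,y,a,[0,140*np.cos(th),110+140*np.sin(th)]), "knob",sc(r.x)[6])
# block
bp=np.array([[105,120],[190,150],[178,193],[90,160]])/3+[300,170]
zt=110+140*np.sin(th)-30+40
B=back(ct,bp,zt); print("block",B.round(1),B.mean(0), zt)
E
python3 fit.py
```

```text
case [5.14990e+02 2.96433e+02 1.32000e-01]
[-0.5  0.4 -0.3 -0.1  0.3  0.6 -0.6  0.8 -1.3 -0.6 -0.2 -1.8  1.1 -1.3
 -0.1  0.9]
case toponly [5.16021e+02 2.95769e+02 1.28000e-01] [-0.2 -0.2  0.  -0.4  0.5  0.3 -0.4  0.2]
case sideonly [5.14000e+02 2.97123e+02 1.34000e-01] [-1.2  0.1 -0.2 -1.4  1.2 -1.   0.2  1.4]
scale [ 5.17001e+02 -1.05534e+02  3.30000e-02  1.13000e-01  1.85514e+02
  3.28409e+02]
[-0.3  0.  -0.6  0.5  0.4 -0.3 -0.1 -0.2 -0.  -0.3  0.   0.1 -0.   0.5
 -0.9 -1.6  0.6 -1.1  0.7  2.4 -0.3 -0.5]
pan [[512.44398231  33.49287365 125.83986558]] knob [ 524.56330411 -336.26425844  144.09962553]
block [[538.6  56.5 135.8]
 [514.6  -5.5 135.8]
 [483.2   4.5 135.8]
 [509.3  68.5 135.8]] [511.43329642  30.99232254 135.83986558] 135.83986557768532
```

```bash
cat >> h.py <<'E'
def Rdown(yaw):
    x=np.array([np.cos(yaw),np.sin(yaw),0]); y=np.array([0,0,-1.]); return np.c_[x,y,np.cross(x,y)]
def plan(wps):
    """wps: list of (x,y,z,yawdeg); prints rows relative to current measured pose"""
    o=ctrl.get_obs(); R0=Rn.from_rotvec(o["orientation"]).as_matrix(); p=o["ee_pos"]
    print("t %.2f"%o["t"],"ee",p.round(1),"yaw %.2f"%np.degrees(np.arctan2(R0[1,0],R0[0,0])),"w %.1f"%o["width"],"q6 %.2f"%o["qpos"][5],"F",o["ft_force"].round(1))
    for w in wps:
        d=R0.T@(np.array(w[:3])-p)/10
        rv=Rn.from_matrix(R0.T@Rdown(np.radians(w[3]))).as_rotvec()
        print(w,"->",d.round(2).tolist(),rv.round(3).tolist(),"rows>=%.1f"%max(np.linalg.norm(d)/4.17,np.degrees(np.linalg.norm(rv))/7.16))
E
python3 - <<'E'
from h import *
plan([(511,31,230,-21),(511,31,230,159)])
E
```

```text
t 0.15 ee [ 217.6 -585.4  222.1] yaw -69.61 w 88.0 q6 -0.02 F [ 0.7 -0.8 -0.2]
(511, 31, 230, -21) -> [-47.56, -0.73, 48.98] [-0.001, -0.848, -0.001] rows>=16.4
(511, 31, 230, 159) -> [-47.56, -0.73, 48.98] [0.001, 2.293, -0.001] rows>=18.4
```

Call:
carry_out:
  delta_pos:
    - [-47.56,-0.73,48.98]
    - [-47.56,-0.73,48.98]
    - [-47.56,-0.73,48.98]
    - [-47.56,-0.73,48.98]
    - [-47.56,-0.73,48.98]
    - [-47.56,-0.73,48.98]
    - [-47.56,-0.73,48.98]
    - [-47.56,-0.73,48.98]
    - [-47.56,-0.73,48.98]
    - [-47.56,-0.73,48.98]
    - [-47.56,-0.73,48.98]
    - [-47.56,-0.73,48.98]
  rotation:
    - [0,-0.848,0]
    - [0,-0.848,0]
    - [0,-0.848,0]
    - [0,-0.848,0]
    - [0,-0.848,0]
    - [0,-0.848,0]
    - [0,-0.848,0]
    - [0,-0.848,0]
    - [0,-0.848,0]
    - [0,-0.848,0]
    - [0,-0.848,0]
    - [0,-0.848,0]
  hand: 80

```text
t: 1.15
ee_pos: [432.9, -132.4, 228.1]
orientation: [-1.552, 0.288, -0.288]
ft_force: [0.8, -0.3, 0.5]
width: 60.3
```

Run:
```python
from h import *
plan([(511,31,200,-21)])
```

```text
t 1.15 ee [ 432.9 -132.4  228.1] yaw -21.04 w 60.3 q6 0.04 F [ 0.8 -0.3  0.5]
(511, 31, 200, -21) -> [1.42, 2.81, 18.05] [0.0, -0.001, 0.0] rows>=4.4
```

Call:
carry_out:
  delta_pos:
    - [1.4,0,18]
    - [1.4,0,18]
    - [1.4,0,18]
    - [1.4,1,18]
    - [1.4,2.5,18]
    - [1.4,2.5,18]
    - [1.4,2.5,18]
  rotation:
    - [0,0,0]
    - [0,0,0]
    - [0,0,0]
    - [0,0,0]
    - [0,0,0]
    - [0,0,0]
    - [0,0,0]

```text
t: 1.73
ee_pos: [509.4, 29.1, 202.0]
orientation: [-1.553, 0.288, -0.284]
ft_force: [-1.2, -0.4, 0.4]
width: 60.3
```

Run:
```python
from h import *
cam,o=snap("wrist","c1"); snap("top","c2",(300,170,560,270),3)
plan([(511,31,150,-21),(511,31,114,-21)])
print(proj(cam,[[511,31,136],[511,31,96]]))
```

```text
t 1.83 ee [509.8  27.8 203.2] yaw -21.05 w 60.4 q6 0.40 F [ 0.  -0.3  0. ]
(511, 31, 150, -21) -> [0.0, 5.32, 0.34] [0.001, -0.001, -0.001] rows>=1.3
(511, 31, 114, -21) -> [0.0, 8.92, 0.34] [0.001, -0.001, -0.001] rows>=2.1
[[319.46387224 209.05908357]
 [319.28398794 196.24983526]]
```

View pics/c1.png

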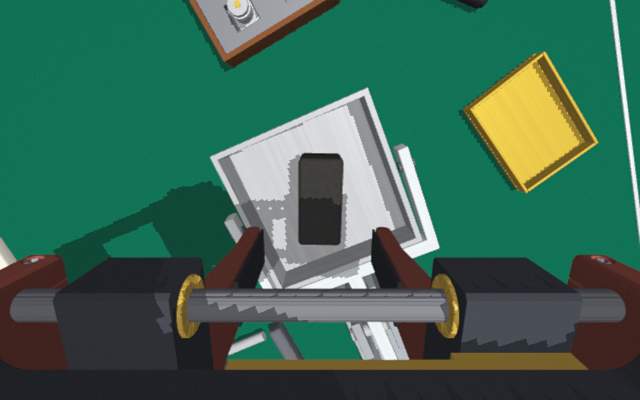

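Call:
carry_out:
  delta_pos:
    - [0.05,2.5,0.6]
    - [0.05,5,0.6]
    - [0.05,7,0.6]
    - [0.05,8.8,0.6]
    - [0.05,8.8,0.6]
    - [0.05,8.8,0.6]
  rotation:
    - [0,0,0]
    - [0,0,0]
    - [0,0,0]
    - [0,0,0]
    - [0,0,0]
    - [0,0,0]

```text
t: 2.33
ee_pos: [512.5, 32.8, 115.2]
orientation: [-1.552, 0.29, -0.289]
ft_force: [-0.6, -0.6, 0.1]
width: 60.2
```

Call:
carry_out:
  delta_pos:
    - [0,0,0]
    - [0,0,0]
    - [0,0,0]
    - [0,0,0]
    - [0,0,0]
    - [0,0,0]
    - [0,0,0]
  rotation:
    - [0,0,0]
    - [0,0,0]
    - [0,0,0]
    - [0,0,0]
    - [0,0,0]
    - [0,0,0]
    - [0,0,0]
  hand: 255

```text
t: 2.92
ee_pos: [513.4, 34.0, 115.4]
orientation: [-1.551, 0.287, -0.289]
ft_force: [0.5, -0.8, 2.8]
width: 34.1
```

Run:
```python
from h import *
cam,o=snap("wrist","c3")
plan([(512,33,200,-21)])
```

```text
t 2.97 ee [513.4  34.  115.4] yaw -21.02 w 33.7 q6 0.41 F [ 1.4 -1.1  2.5]
(512, 33, 200, -21) -> [-0.08, -8.46, -0.14] [-0.0, -0.0, 0.001] rows>=2.0
```

View pics/c3.png

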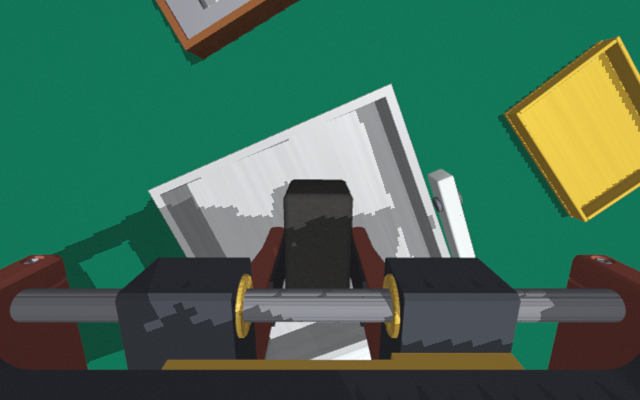

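Call:
carry_out:
  delta_pos:
    - [0,-3,0]
    - [0,-6,0]
    - [0,-8.5,0]
    - [0,-8.5,0]
  rotation:
    - [0,0,0]
    - [0,0,0]
    - [0,0,0]
    - [0,0,0]

```text
t: 3.3
ee_pos: [515.5, 34.3, 204.2]
orientation: [-1.55, 0.282, -0.293]
ft_force: [1.3, 0.6, -1.5]
width: 33.7
```

Run:
```python
from h import *
o=ctrl.get_obs();cam=pose("wrist",o)
R=Rn.from_rotvec(o["orientation"]).as_matrix()
for d in (25,30,35,40): print(d,proj(cam,(o["ee_pos"]+R@[0,-20,d])))
plan([(505.2,370.4,140,-82.5)])
```

```text
25 [[318.63435576 214.94161427]]
30 [[318.6588946  204.94948692]]
35 [[318.68385929 194.78395955]]
40 [[318.70926099 184.44047897]]
t 3.30 ee [515.5  34.3 204.2] yaw -21.02 w 33.7 q6 0.41 F [ 1.3  0.6 -1.5]
(505.2, 370.4, 140, -82.5) -> [-13.06, 6.43, 30.99] [-0.006, 1.073, 0.004] rows>=8.6
```

Call:
carry_out:
  delta_pos:
    - [-1.5,0,4]
    - [-3,1,8]
    - [-5,1,12]
    - [-6.5,2,16]
    - [-8,3,20]
    - [-10,4,24]
    - [-11.5,5,27.5]
    - [-13.06,6.4,31]
    - [-13.06,6.4,31]
    - [-13.06,6.4,31]
    - [-13.06,6.4,31]
    - [-13.06,6.4,31]
  rotation:
    - [0,0.12,0]
    - [0,0.24,0]
    - [0,0.36,0]
    - [0,0.48,0]
    - [0,0.6,0]
    - [0,0.72,0]
    - [0,0.84,0]
    - [0,0.96,0]
    - [0,1.073,0]
    - [0,1.073,0]
    - [0,1.073,0]
    - [0,1.073,0]

```text
t: 4.3
ee_pos: [501.4, 369.4, 134.9]
orientation: [-1.272, 1.111, -1.111]
ft_force: [-0.5, -0.0, -1.5]
width: 33.9
```

Run:
```python
from h import *
cam,o=snap("wrist","c4")
plan([(505.2,370.4,80,-82.5),(505.2,370.4,40,-82.5)])
c,s=np.cos(.131),np.sin(.131)
for p in [(50,103),(50,47),(-50,103),(-50,47)]:
  print(p,proj(cam,[515.3+c*p[0]-s*p[1],296+s*p[0]+c*p[1],32]))
```

```text
t 4.35 ee [501.9 369.  135.4] yaw -82.43 w 33.8 q6 2.05 F [-0.1  0.1 -1.3]
(505.2, 370.4, 80, -82.5) -> [-0.1, 5.54, 0.36] [0.001, 0.001, 0.001] rows>=1.3
(505.2, 370.4, 40, -82.5) -> [-0.1, 9.54, 0.36] [0.001, 0.001, 0.001] rows>=2.3
(50, 103) [[284.76498303 135.88247791]]
(50, 47) [[351.46139859 136.12404963]]
(-50, 103) [[287.3021903  246.36614746]]
(-50, 47) [[348.00484043 246.55232819]]
```

View pics/c4.png

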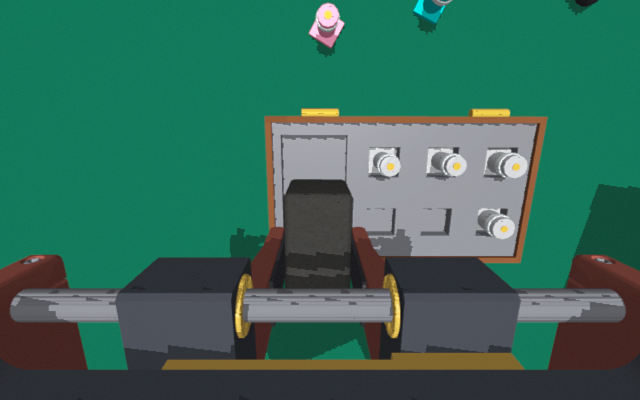

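Call:
carry_out:
  delta_pos:
    - [-0.3,2,0.36]
    - [-0.3,4,0.36]
    - [-0.3,6,0.36]
    - [-0.3,7.5,0.36]
    - [-0.3,8.5,0.36]
    - [-0.3,9.2,0.36]
    - [-0.3,9.2,0.36]
  rotation:
    - [0,0,0]
    - [0,0,0]
    - [0,0,0]
    - [0,0,0]
    - [0,0,0]
    - [0,0,0]
    - [0,0,0]

```text
t: 4.93
ee_pos: [505.2, 372.4, 43.1]
orientation: [-1.27, 1.113, -1.113]
ft_force: [-0.3, -0.5, -1.2]
width: 33.9
```

Run:
```python
from h import *
snap("wrist","c5");snap("side","c6",(200,240,340,360),5)
plan([(505.2,372,40,-82.5)])
```

```text
t 5.03 ee [505.9 373.5  44.6] yaw -82.53 w 33.6 q6 2.06 F [ 0.7 -0.3 -1.3]
(505.2, 372, 40, -82.5) -> [0.14, 0.46, -0.09] [-0.001, -0.0, -0.0] rows>=0.1
```

View pics/c5.png

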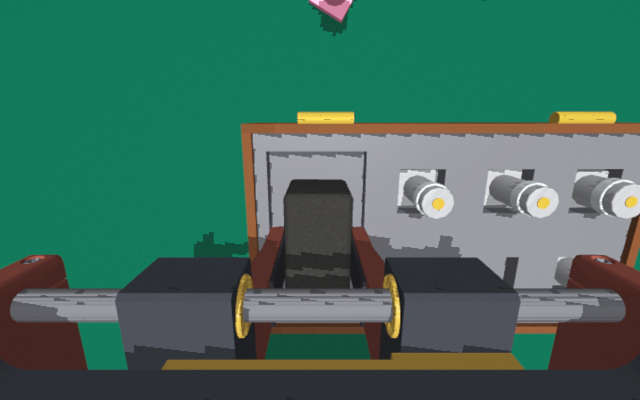

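View pics/c6.png

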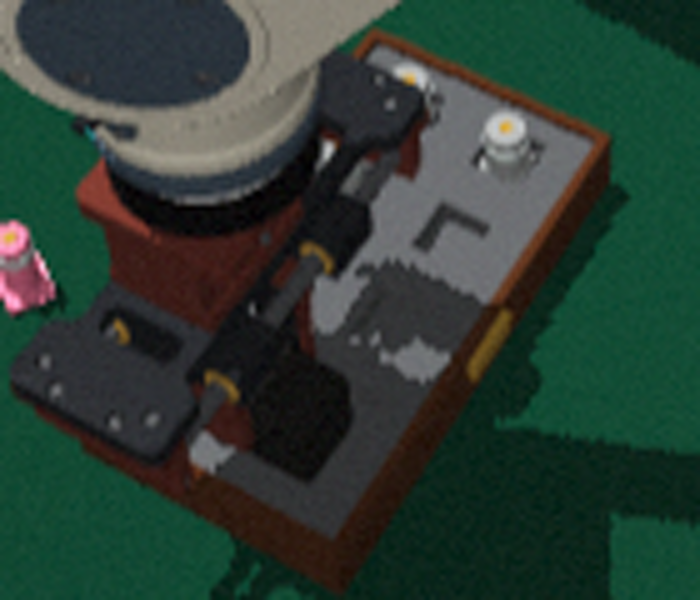

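Call:
carry_out:
  delta_pos:
    - [0,0.25,0]
    - [0,0.5,0]
    - [0,0.5,0]
    - [0,0.5,0]
  rotation:
    - [0,0,0]
    - [0,0,0]
    - [0,0,0]
    - [0,0,0]

```text
t: 5.37
ee_pos: [506.2, 374.2, 40.5]
orientation: [-1.266, 1.111, -1.112]
ft_force: [-0.2, -1.4, 5.5]
width: 33.8
```

Call:
carry_out:
  delta_pos:
    - [0,0,0]
    - [0,0,0]
    - [0,0,0]
    - [0,0,0]
    - [0,0,0]
    - [0,-3,0]
    - [0,-6,0]
    - [0,-6,0]
    - [0,-6,0]
  rotation:
    - [0,0,0]
    - [0,0,0]
    - [0,0,0]
    - [0,0,0]
    - [0,0,0]
    - [0,0,0]
    - [0,0,0]
    - [0,0,0]
    - [0,0,0]
  hand: 120

```text
t: 6.12
ee_pos: [506.5, 374.5, 100.8]
orientation: [-1.264, 1.111, -1.112]
ft_force: [-0.3, 0.4, -0.2]
width: 46.5
```

Run:
```python
from h import *
cam,o=snap("wrist","c7");
plan([(505.2,372,150,-82.5)])
c,s=np.cos(.131),np.sin(.131)
for p in [(27,15),(27,-35),(27,-85),(-27,-85)]:
  q=[515.3+c*p[0]-s*p[1],296+s*p[0]+c*p[1]]
  print(p,np.round(q,1),proj(cam,q+[56]))
```

```text
t 6.17 ee [505.5 373.8  99.3] yaw -82.50 w 46.2 q6 2.06 F [-0.1 -0.1 -0.3]
(505.2, 372, 150, -82.5) -> [0.17, -5.07, -0.05] [-0.001, -0.0, -0.0] rows>=1.2
(27, 15) [540.1 314.4] [[412.62577427 184.42249571]]
(27, -35) [546.6 264.8] [[485.97646104 184.53777544]]
(27, -85) [553.2 215.3] [[559.39990183 184.6531695 ]]
(-27, -85) [499.6 208.2] [[544.68201536 257.56507168]]
```

View pics/c7.png

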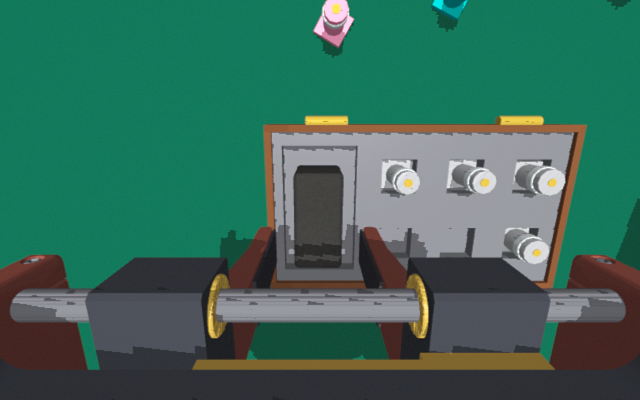

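Run:
```python
from h import *
plan([(541,317.4,110,7.5),(541,317.4,35,7.5)])
```

```text
t 6.17 ee [505.5 373.8  99.3] yaw -82.50 w 46.2 q6 2.06 F [-0.1 -0.1 -0.3]
(541, 317.4, 110, 7.5) -> [6.05, -1.07, 2.78] [-0.001, -1.571, 0.0] rows>=12.6
(541, 317.4, 35, 7.5) -> [6.06, 6.43, 2.78] [-0.001, -1.571, 0.0] rows>=12.6
```

Call:
carry_out:
  delta_pos:
    - [0,-2,0]
    - [2,-2,1]
    - [4,-2,2]
    - [6,-2,2.8]
    - [6,-2,2.8]
    - [6,-2,2.8]
    - [6,-2,2.8]
    - [6,-2,2.8]
    - [6,-2,2.8]
    - [6,-2,2.8]
    - [6,-2,2.8]
    - [6,-2,2.8]
  rotation:
    - [0,-0.12,0]
    - [0,-0.24,0]
    - [0,-0.36,0]
    - [0,-0.48,0]
    - [0,-0.6,0]
    - [0,-0.72,0]
    - [0,-0.84,0]
    - [0,-0.96,0]
    - [0,-1.08,0]
    - [0,-1.2,0]
    - [0,-1.32,0]
    - [0,-1.44,0]
  hand: 148

```text
t: 7.17
ee_pos: [540.0, 317.2, 117.1]
orientation: [-1.572, -0.003, 0.007]
ft_force: [-0.5, 1.4, 0.1]
width: 36.8
```

Run:
```python
from h import *
plan([(541,317.4,130,7.5)])
```

```text
t 7.17 ee [540.  317.2 117.1] yaw 0.34 w 36.8 q6 0.51 F [-0.5  1.4  0.1]
(541, 317.4, 130, 7.5) -> [0.1, -1.29, 0.02] [0.001, -0.125, -0.003] rows>=1.0
```

Call:
carry_out:
  delta_pos:
    - [0.1,-1.3,0]
    - [0.1,-1.3,0]
    - [0.1,-1.3,0]
    - [0.1,-1.3,0]
  rotation:
    - [0,-0.12,0]
    - [0,-0.12,0]
    - [0,-0.12,0]
    - [0,-0.12,0]

```text
t: 7.5
ee_pos: [541.5, 317.5, 130.9]
orientation: [-1.569, -0.09, 0.092]
ft_force: [-0.1, 0.4, -0.0]
width: 36.8
```

Run:
```python
from h import *
cam,o=snap("wrist","c8");
plan([(541,317.4,35,7.5)])
for p,z in [((541,317.4),60),((547.6,267.8),60),((554,218),52),((500.6,211.2),52)]:
  print(p,proj(cam,p+(z,)))
```

```text
t 7.55 ee [541.5 317.5 130.9] yaw 6.71 w 37.0 q6 0.39 F [-0.8 -0.2  1. ]
(541, 317.4, 35, 7.5) -> [-0.03, 9.59, -0.0] [0.001, -0.014, -0.001] rows>=2.3
(541, 317.4) [[316.98489453 210.5295836 ]]
(547.6, 267.8) [[317.88561475 268.46161926]]
(554, 218) [[318.42236757 315.38701248]]
(500.6, 211.2) [[258.20863743 315.82202781]]
```

View pics/c8.png

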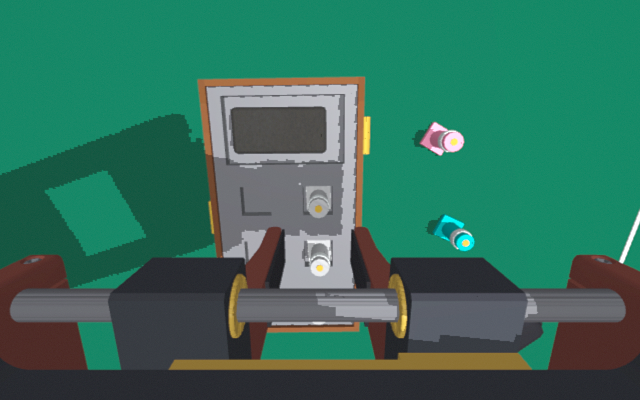

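Call:
carry_out:
  delta_pos:
    - [0,3,0]
    - [0,6,0]
    - [0,8,0]
    - [0,9.4,0]
    - [0,9.4,0]
  rotation:
    - [0,0,0]
    - [0,0,0]
    - [0,0,0]
    - [0,0,0]
    - [0,0,0]

```text
t: 7.97
ee_pos: [539.8, 316.6, 34.5]
orientation: [-1.571, -0.089, 0.097]
ft_force: [-0.7, 0.2, -0.3]
width: 36.9
```

Call:
carry_out:
  delta_pos:
    - [0,0,0]
    - [0,0,0]
    - [0,0,0]
    - [0,0,0]
    - [0,0,0]
    - [0,0,0]
  rotation:
    - [0,0,0]
    - [0,0,0]
    - [0,0,0]
    - [0,0,0]
    - [0,0,0]
    - [0,0,0]
  hand: 255

```text
t: 8.47
ee_pos: [542.9, 318.3, 39.4]
orientation: [-1.568, -0.096, 0.093]
ft_force: [-0.9, -0.5, 6.2]
width: 15.5
```

Call:
carry_out:
  delta_pos:
    - [0,-1,0]
    - [0,-3,0]
    - [0,-6,0]
    - [0,-10,0]
    - [0,-14,0]
    - [0,-14,0]
  rotation:
    - [0,0,0]
    - [0,0,0]
    - [0,0,0]
    - [0,0,0]
    - [0,0,0]
    - [0,0,0]

```text
t: 8.97
ee_pos: [546.0, 320.1, 186.9]
orientation: [-1.563, -0.103, 0.085]
ft_force: [1.3, 0.9, -0.1]
width: 15.5
```

Run:
```python
from h import *
cam,o=snap("wrist","c9"); snap("top","c10",(180,170,420,270),3)
a=.033
for p in [(30,22),(30,-22),(-30,22),(-30,-22)]: print(p,512.5+np.cos(a)*p[0]-np.sin(a)*p[1],33.5+np.sin(a)*p[0]+np.cos(a)*p[1])
plan([(541,57,175,7.5),(541,57,112,7.5)])
```

```text
(30, 22) 541.7577982441728 56.47784241183838
(30, -22) 543.209534720522 12.501798237728806
(-30, 22) 481.7904652794779 54.498201762271194
(-30, -22) 483.24220175582724 10.522157588161619
t 9.07 ee [543.  318.4 180.7] yaw 6.87 w 15.4 q6 0.39 F [-1.  -0.2 -2. ]
(541, 57, 175, 7.5) -> [-3.33, 0.51, -25.93] [-0.002, -0.011, 0.004] rows>=6.3
(541, 57, 112, 7.5) -> [-3.36, 6.81, -25.94] [-0.002, -0.011, 0.004] rows>=6.5
```

View pics/c9.png

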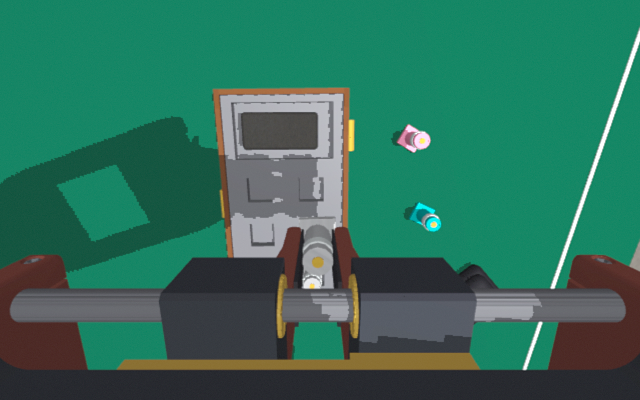

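View pics/c10.png

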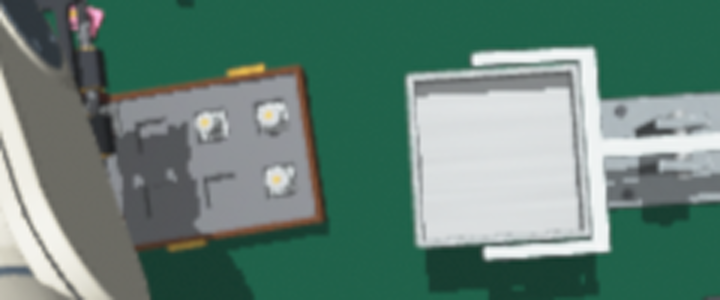

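Call:
carry_out:
  delta_pos:
    - [-0.5,0,-4]
    - [-1,0,-8]
    - [-1.6,0,-12]
    - [-2.2,0,-16]
    - [-2.8,0.3,-20]
    - [-3.4,0.5,-24]
    - [-3.7,0.5,-26]
    - [-3.7,1.5,-26]
    - [-3.7,4,-26]
    - [-3.7,5.5,-26]
    - [-3.7,6,-26]
    - [-3.7,6,-26]
  rotation:
    - [0,0,0]
    - [0,0,0]
    - [0,0,0]
    - [0,0,0]
    - [0,0,0]
    - [0,0,0]
    - [0,0,0]
    - [0,0,0]
    - [0,0,0]
    - [0,0,0]
    - [0,0,0]
    - [0,0,0]

```text
t: 10.07
ee_pos: [534.5, 55.8, 115.7]
orientation: [-1.569, -0.091, 0.099]
ft_force: [0.1, 0.6, -0.9]
width: 15.0
```

Run:
```python
from h import *
cam,o=snap("wrist","d1"); snap("side","d2",(270,120,420,270),4)
plan([(537.5,56.5,115,7.5)])
```

```text
t 10.17 ee [536.2  55.9 117.7] yaw 6.92 w 15.4 q6 -0.04 F [ 0.7 -1.1 -0.3]
(537.5, 56.5, 115, 7.5) -> [0.13, 0.27, 0.04] [-0.0, -0.01, -0.001] rows>=0.1
```

View pics/d1.png

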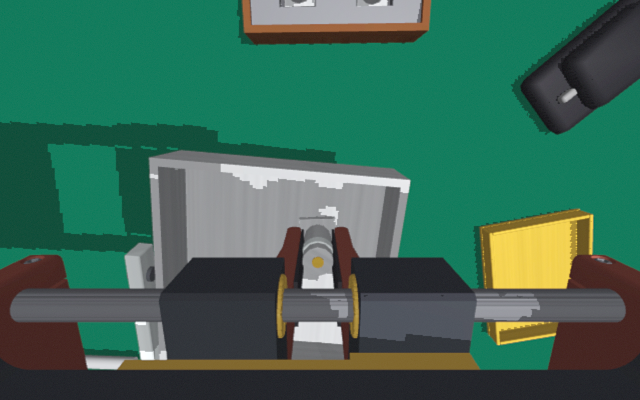

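View pics/d2.png

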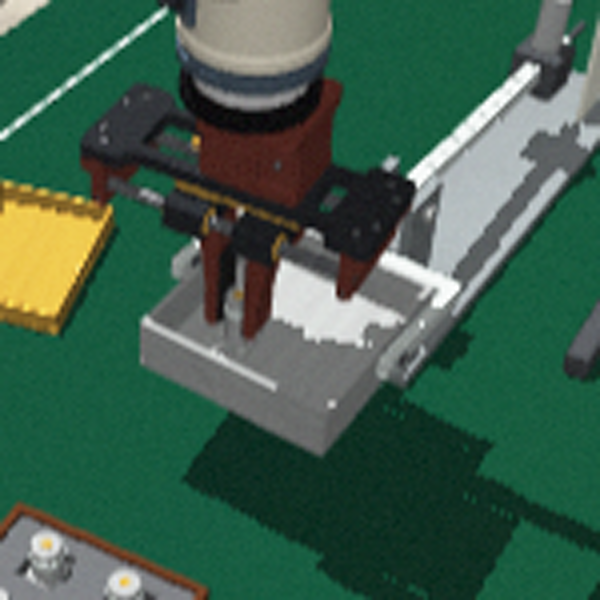

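Call:
carry_out:
  delta_pos:
    - [0.1,0.3,0]
    - [0.1,0.4,0]
    - [0.1,0.4,0]
    - [0.1,0.4,0]
  rotation:
    - [0,0,0]
    - [0,0,0]
    - [0,0,0]
    - [0,0,0]

```text
t: 10.5
ee_pos: [538.1, 55.7, 114.7]
orientation: [-1.569, -0.096, 0.093]
ft_force: [0.7, 1.3, 1.7]
width: 15.3
```

Call:
carry_out:
  delta_pos:
    - [0,0,0]
    - [0,0,0]
    - [0,0,0]
    - [0,-0.5,0]
    - [0,-2,0]
    - [0,-5,0]
    - [0,-7,0]
    - [0,-7,0]
  rotation:
    - [0,0,0]
    - [0,0,0]
    - [0,0,0]
    - [0,0,0]
    - [0,0,0]
    - [0,0,0]
    - [0,0,0]
    - [0,0,0]
  hand: 188

```text
t: 11.17
ee_pos: [539.9, 55.5, 188.2]
orientation: [-1.569, -0.1, 0.089]
ft_force: [0.9, -0.3, 0.9]
width: 22.9
```

Run:
```python
from h import *
cam,o=snap("wrist","d3"); snap("top","d4",(180,170,420,270),3)
plan([(547.6,267.8,175,7.5),(547.6,267.8,110,7.5),(547.6,267.8,36,7.5)])
```

```text
t 11.27 ee [537.7  55.4 184.7] yaw 6.87 w 22.9 q6 -0.04 F [ 0.1 -0.1  0.2]
(547.6, 267.8, 175, 7.5) -> [3.52, 0.97, 20.97] [0.0, -0.011, 0.002] rows>=5.1
(547.6, 267.8, 110, 7.5) -> [3.51, 7.47, 20.97] [0.0, -0.011, 0.002] rows>=5.4
(547.6, 267.8, 36, 7.5) -> [3.5, 14.87, 20.97] [0.0, -0.011, 0.002] rows>=6.2
```

View pics/d3.png

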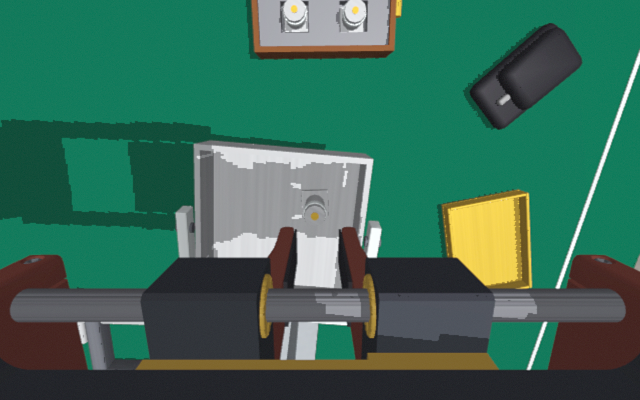

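View pics/d4.png

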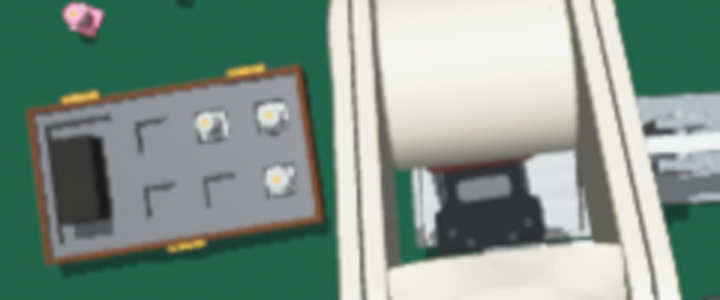

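Call:
carry_out:
  delta_pos:
    - [0.6,0,4]
    - [1.3,0,8]
    - [2,0.5,12]
    - [2.7,2,16]
    - [3.4,4,20]
    - [3.5,6,21]
    - [3.5,7,21]
    - [3.5,7,21]
    - [3.5,7,21]
  rotation:
    - [0,0,0]
    - [0,0,0]
    - [0,0,0]
    - [0,-0.01,0]
    - [0,-0.01,0]
    - [0,-0.01,0]
    - [0,-0.01,0]
    - [0,-0.01,0]
    - [0,-0.01,0]
  hand: 148

```text
t: 12.02
ee_pos: [545.9, 266.8, 112.6]
orientation: [-1.57, -0.099, 0.105]
ft_force: [-0.2, 0.2, -0.2]
width: 37.2
```

Run:
```python
from h import *
cam,o=snap("wrist","d5")
plan([(547.6,267.8,37,7.5)])
for p,z in [((547.6,267.8),60),((554,218),52),((500.6,211.2),52)]:
  print(p,proj(cam,p+(z,)))
```

```text
t 12.07 ee [546.8 266.8 113.8] yaw 7.39 w 36.8 q6 0.31 F [-1.   0.4  0.4]
(547.6, 267.8, 37, 7.5) -> [0.11, 7.68, 0.09] [0.001, -0.002, -0.001] rows>=1.8
(547.6, 267.8) [[320.24847334 216.62808979]]
(554, 218) [[319.8273836  273.68930831]]
(500.6, 211.2) [[252.11157889 273.31860114]]
```

View pics/d5.png

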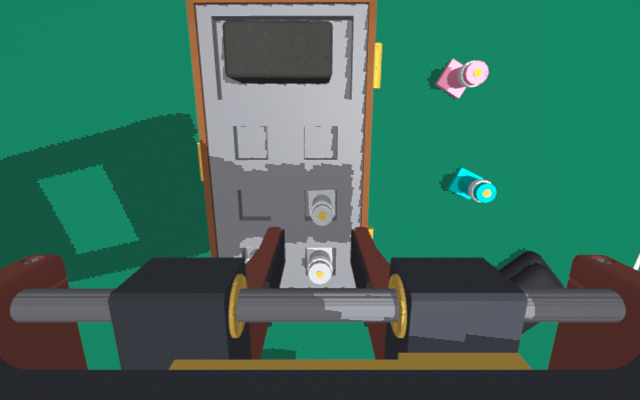

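Call:
carry_out:
  delta_pos:
    - [0.1,3,0.1]
    - [0.1,5.5,0.1]
    - [0.1,7,0.1]
    - [0.1,7.6,0.1]
    - [0.1,7.6,0.1]
  rotation:
    - [0,0,0]
    - [0,0,0]
    - [0,0,0]
    - [0,0,0]
    - [0,0,0]

```text
t: 12.48
ee_pos: [547.8, 267.8, 37.7]
orientation: [-1.569, -0.1, 0.102]
ft_force: [-0.3, -0.5, -0.7]
width: 37.0
```

Call:
carry_out:
  delta_pos:
    - [0,0,0]
    - [0,0,0]
    - [0,0,0]
    - [0,0,0]
    - [0,0,0]
    - [0,0,0]
    - [0,-1,0]
    - [0,-3,0]
    - [0,-6,0]
    - [0,-10,0]
    - [0,-14,0]
    - [0,-14,0]
  rotation:
    - [0,0,0]
    - [0,0,0]
    - [0,0,0]
    - [0,0,0]
    - [0,0,0]
    - [0,0,0]
    - [0,0,0]
    - [0,0,0]
    - [0,0,0]
    - [0,0,0]
    - [0,0,0]
    - [0,0,0]
  hand: 255

```text
t: 13.48
ee_pos: [551.9, 271.3, 186.7]
orientation: [-1.564, -0.111, 0.093]
ft_force: [1.5, 0.2, -0.1]
width: 14.9
```

Run:
```python
from h import *
cam,o=snap("wrist","d6")
plan([(539,12.5,175,7.5),(539,12.5,118,7.5)])
```

```text
t 13.53 ee [550.5 270.6 183.4] yaw 7.46 w 15.3 q6 0.31 F [ 0.4 -0.4 -0.6]
(539, 12.5, 175, 7.5) -> [-4.5, 0.73, -25.45] [-0.003, -0.001, 0.009] rows>=6.2
(539, 12.5, 118, 7.5) -> [-4.55, 6.43, -25.46] [-0.003, -0.001, 0.009] rows>=6.4
```

View pics/d6.png

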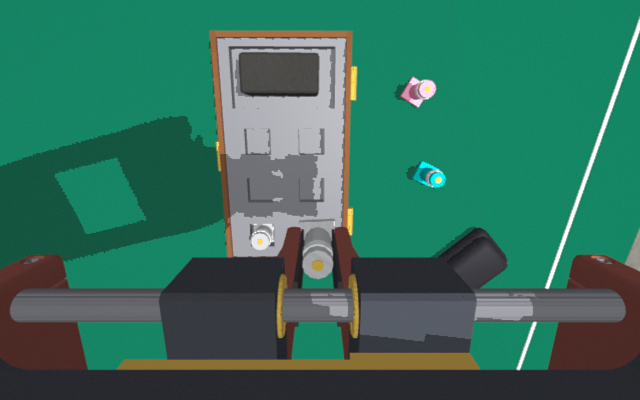

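Call:
carry_out:
  delta_pos:
    - [-0.7,0,-4]
    - [-1.4,0,-8]
    - [-2.1,0,-12]
    - [-2.8,0,-16]
    - [-3.5,0,-20]
    - [-4.2,0,-24]
    - [-4.55,0,-25.5]
    - [-4.55,1,-25.5]
    - [-4.55,3.5,-25.5]
    - [-4.55,5.5,-25.5]
    - [-4.55,6.4,-25.5]
    - [-4.55,6.4,-25.5]
  rotation:
    - [0,0,0]
    - [0,0,0]
    - [0,0,0]
    - [0,0,0]
    - [0,0,0]
    - [0,0,0]
    - [0,0,0]
    - [0,0,0]
    - [0,0,0]
    - [0,0,0]
    - [0,0,0]
    - [0,0,0]

```text
t: 14.53
ee_pos: [533.8, 11.3, 111.4]
orientation: [-1.568, -0.099, 0.107]
ft_force: [0.4, 0.6, -0.1]
width: 15.4
```

Run:
```python
from h import *
snap("side","d7",(270,120,420,270),4)
plan([(539,12.5,115,7.5)])
```

```text
t 14.58 ee [534.6  11.2 112.8] yaw 7.50 w 15.2 q6 -0.13 F [-1.8  0.   2.9]
(539, 12.5, 115, 7.5) -> [0.45, -0.22, 0.07] [-0.001, -0.0, -0.003] rows>=0.1
```

View pics/d7.png

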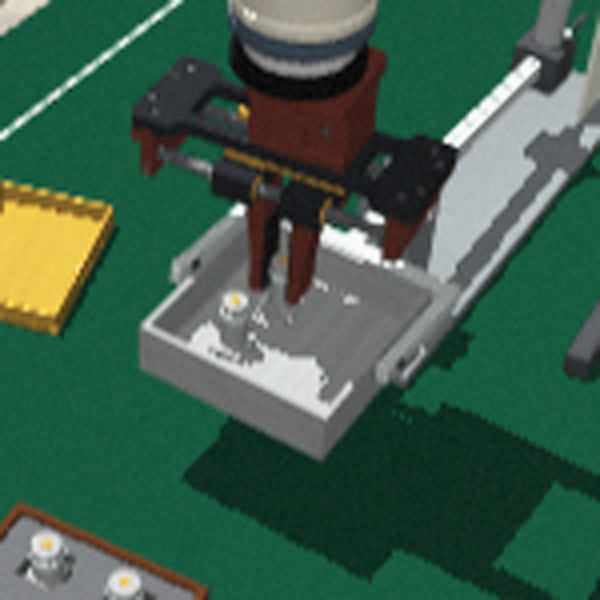

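Call:
carry_out:
  delta_pos:
    - [0,0,0]
    - [0,0,0]
    - [0,0,0]
    - [0,0,0]
    - [0,-0.5,0]
    - [0,-2,0]
    - [0,-5,0]
    - [0,-7,0]
    - [0,-7,0]
  rotation:
    - [0,0,0]
    - [0,0,0]
    - [0,0,0]
    - [0,0,0]
    - [0,0,0]
    - [0,0,0]
    - [0,0,0]
    - [0,0,0]
    - [0,0,0]
  hand: 188

```text
t: 15.33
ee_pos: [538.6, 10.4, 188.6]
orientation: [-1.569, -0.108, 0.096]
ft_force: [1.2, -0.7, 0.2]
width: 23.1
```

Run:
```python
from h import *
cam,o=snap("wrist","d8")
plan([(554,218,175,7.5),(554,218,110,7.5)])
```

```text
t 15.38 ee [537.5  10.4 186.6] yaw 7.45 w 23.1 q6 -0.13 F [ 0.6 -0.2 -0.7]
(554, 218, 175, 7.5) -> [4.32, 1.17, 20.37] [0.001, -0.001, 0.005] rows>=5.0
(554, 218, 110, 7.5) -> [4.29, 7.67, 20.37] [0.001, -0.001, 0.005] rows>=5.3
```

View pics/d8.png

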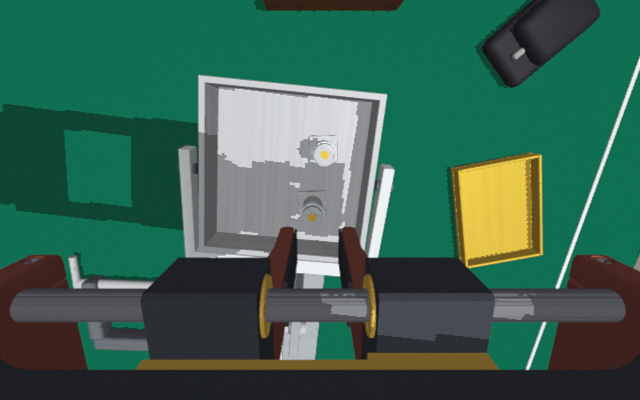

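Both stand upright in the pan. Next adapter 3.

Call:
carry_out:
  delta_pos:
    - [0.8,0,4]
    - [1.6,0,8]
    - [2.5,0.5,12]
    - [3.4,2,16]
    - [4.3,4,20]
    - [4.3,6,20.4]
    - [4.3,7.2,20.4]
    - [4.3,7.2,20.4]
    - [4.3,7.2,20.4]
  rotation:
    - [0,0,0]
    - [0,0,0]
    - [0,0,0]
    - [0,0,0]
    - [0,0,0]
    - [0,0,0]
    - [0,0,0]
    - [0,0,0]
    - [0,0,0]
  hand: 148

```text
t: 16.13
ee_pos: [550.9, 217.0, 110.9]
orientation: [-1.57, -0.099, 0.104]
ft_force: [0.0, 0.2, 1.3]
width: 37.3
```

Run:
```python
from h import *
cam,o=snap("wrist","e1")
plan([(554,218,36,7.5)])
for p,z in [((554,218),52),((500.6,211.2),52)]:
  print(p,proj(cam,p+(z,)))
```

```text
t 16.18 ee [551.9 217.  112. ] yaw 7.38 w 36.8 q6 0.23 F [ 0.7  0.1 -0.2]
(554, 218, 36, 7.5) -> [0.23, 7.6, 0.07] [0.0, -0.002, -0.001] rows>=1.8
(554, 218) [[321.96809053 214.33596535]]
(500.6, 211.2) [[250.02430798 213.98729813]]
```

View pics/e1.png

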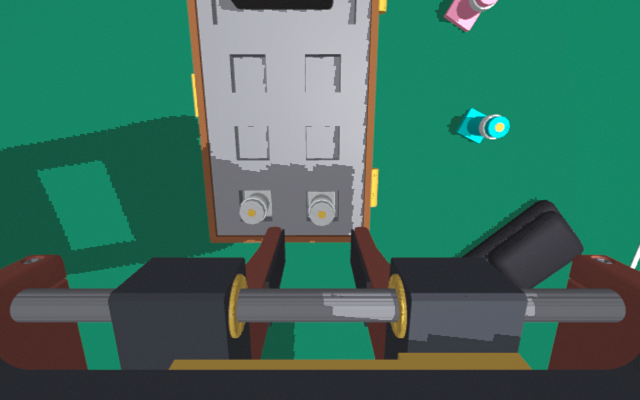

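Call:
carry_out:
  delta_pos:
    - [0.15,3,0.05]
    - [0.15,5.5,0.05]
    - [0.15,7,0.05]
    - [0.15,7.6,0.05]
    - [0.15,7.6,0.05]
    - [0.15,7.6,0.05]
  rotation:
    - [0,0,0]
    - [0,0,0]
    - [0,0,0]
    - [0,0,0]
    - [0,0,0]
    - [0,0,0]

```text
t: 16.68
ee_pos: [554.3, 218.5, 37.2]
orientation: [-1.568, -0.102, 0.1]
ft_force: [1.1, 0.3, 0.1]
width: 36.8
```

Call:
carry_out:
  delta_pos:
    - [0,0,0]
    - [0,0,0]
    - [0,0,0]
    - [0,0,0]
    - [0,0,0]
    - [0,0,0]
    - [0,-1,0]
    - [0,-3,0]
    - [0,-6,0]
    - [0,-10,0]
    - [0,-14,0]
    - [0,-14,0]
  rotation:
    - [0,0,0]
    - [0,0,0]
    - [0,0,0]
    - [0,0,0]
    - [0,0,0]
    - [0,0,0]
    - [0,0,0]
    - [0,0,0]
    - [0,0,0]
    - [0,0,0]
    - [0,0,0]
    - [0,0,0]
  hand: 255

```text
t: 17.68
ee_pos: [557.6, 220.7, 184.4]
orientation: [-1.565, -0.112, 0.093]
ft_force: [0.5, 0.2, 0.3]
width: 18.1
```

Run:
```python
from h import *
cam,o=snap("wrist","e2")
plan([(486,55.5,175,7.5),(486,55.5,118,7.5)])
```

```text
t 17.73 ee [556.1 220.2 181.2] yaw 7.46 w 18.1 q6 0.23 F [ 0.6  0.1 -0.2]
(486, 55.5, 175, 7.5) -> [-9.1, 0.5, -15.42] [-0.002, -0.001, 0.009] rows>=4.3
(486, 55.5, 118, 7.5) -> [-9.15, 6.2, -15.43] [-0.002, -0.001, 0.009] rows>=4.6
```

View pics/e2.png

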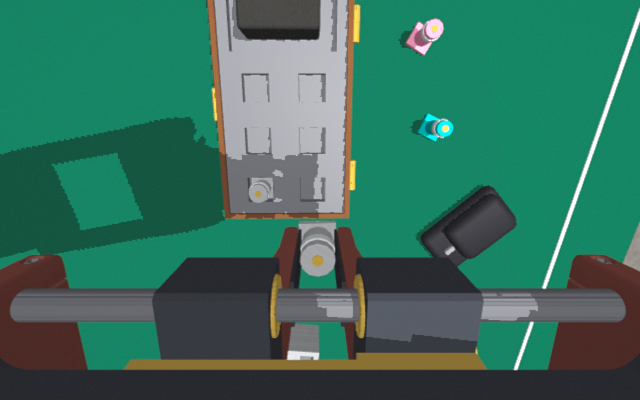

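Call:
carry_out:
  delta_pos:
    - [-2,0,-3.3]
    - [-4,0,-6.6]
    - [-6,0,-10]
    - [-8,0,-13.3]
    - [-9.1,0,-15.4]
    - [-9.1,0,-15.4]
    - [-9.1,2,-15.4]
    - [-9.1,4.5,-15.4]
    - [-9.1,5.6,-15.4]
    - [-9.1,5.8,-15.4]
    - [-9.1,5.8,-15.4]
    - [-9.1,5.8,-15.4]
  rotation:
    - [0,0,0]
    - [0,0,0]
    - [0,0,0]
    - [0,0,0]
    - [0,0,0]
    - [0,0,0]
    - [0,0,0]
    - [0,0,0]
    - [0,0,0]
    - [0,0,0]
    - [0,0,0]
    - [0,0,0]

```text
t: 18.73
ee_pos: [483.3, 54.9, 118.1]
orientation: [-1.568, -0.102, 0.103]
ft_force: [0.1, -0.3, -0.2]
width: 18.3
```

Run:
```python
from h import *
cam,o=snap("wrist","e3")
snap("side","e4",(270,120,420,270),4)
plan([(486,55.5,114.5,7.5)])
```

```text
t 18.83 ee [483.8  54.8 118.7] yaw 7.46 w 17.9 q6 -0.04 F [-0.1 -0.  -0.6]
(486, 55.5, 114.5, 7.5) -> [0.22, 0.42, 0.04] [0.0, -0.001, 0.001] rows>=0.1
```

View pics/e3.png

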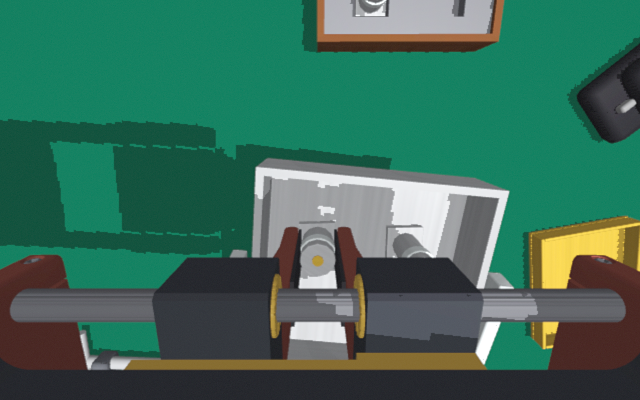

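View pics/e4.png

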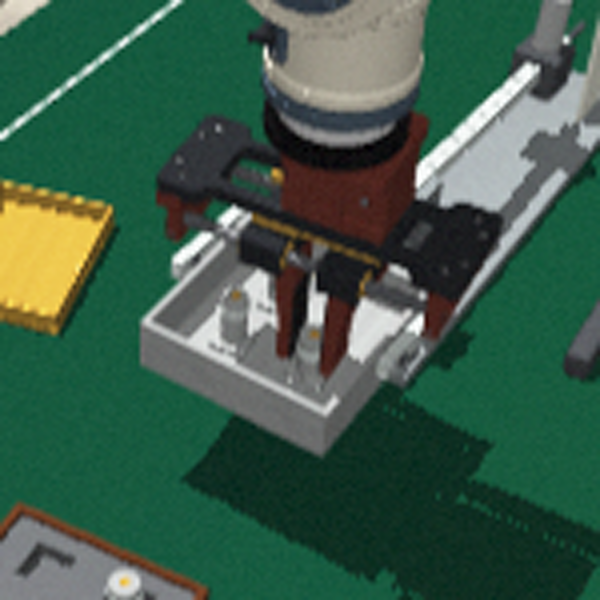

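Call:
carry_out:
  delta_pos:
    - [0.2,0.2,0]
    - [0.2,0.4,0]
    - [0.2,0.5,0]
    - [0.2,0.5,0]
    - [0.2,0.5,0]
  rotation:
    - [0,0,0]
    - [0,0,0]
    - [0,0,0]
    - [0,0,0]
    - [0,0,0]

```text
t: 19.25
ee_pos: [485.1, 54.7, 113.0]
orientation: [-1.568, -0.102, 0.102]
ft_force: [-1.1, 0.2, -1.1]
width: 18.3
```

Call:
carry_out:
  delta_pos:
    - [0,0,0]
    - [0,0,0]
    - [0,0,0]
    - [0,0,0]
    - [0,-0.5,0]
    - [0,-2,0]
    - [0,-5,0]
    - [0,-7,0]
    - [0,-7,0]
  rotation:
    - [0,0,0]
    - [0,0,0]
    - [0,0,0]
    - [0,0,0]
    - [0,0,0]
    - [0,0,0]
    - [0,0,0]
    - [0,0,0]
    - [0,0,0]
  hand: 182

```text
t: 20.0
ee_pos: [487.7, 55.0, 187.0]
orientation: [-1.568, -0.108, 0.097]
ft_force: [0.8, 0.5, 0.4]
width: 25.1
```

Run:
```python
from h import *
cam,o=snap("wrist","e5")
plan([(501.5,212,175,7.5),(501.5,212,110,7.5)])
```

```text
t 20.05 ee [486.7  54.9 185.2] yaw 7.45 w 25.4 q6 -0.04 F [-0.1 -0.2 -0.6]
(501.5, 212, 175, 7.5) -> [3.5, 1.03, 15.39] [0.0, -0.001, 0.005] rows>=3.8
(501.5, 212, 110, 7.5) -> [3.47, 7.53, 15.39] [0.0, -0.001, 0.005] rows>=4.2
```

View pics/e5.png

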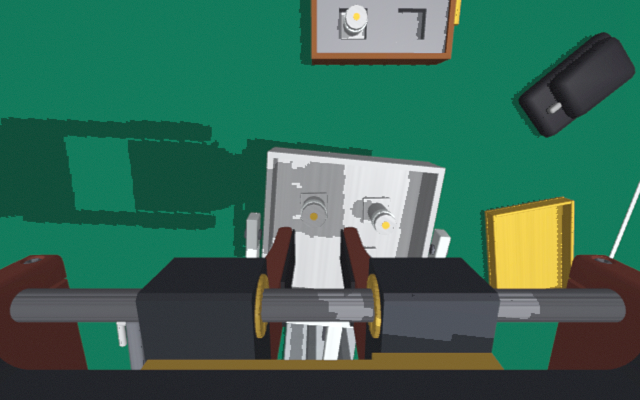

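Third stands in the pan (315,207). On to the fourth.

Call:
carry_out:
  delta_pos:
    - [0.9,0,4]
    - [1.8,0,8]
    - [2.7,1.5,12]
    - [3.5,4,15.4]
    - [3.5,6,15.4]
    - [3.5,7.2,15.4]
    - [3.5,7.2,15.4]
    - [3.5,7.2,15.4]
  rotation:
    - [0,0,0]
    - [0,0,0]
    - [0,0,0]
    - [0,0,0]
    - [0,0,0]
    - [0,0,0]
    - [0,0,0]
    - [0,0,0]
  hand: 148

```text
t: 20.72
ee_pos: [498.9, 210.9, 110.1]
orientation: [-1.569, -0.099, 0.104]
ft_force: [-1.1, 0.1, 0.3]
width: 36.7
```

Run:
```python
from h import *
cam,o=snap("wrist","e6")
plan([(501.5,212,36,7.5)])
print(proj(cam,(501.5,212,52)))
```

```text
t 20.77 ee [499.7 211.  111. ] yaw 7.38 w 36.4 q6 0.25 F [0.  0.1 0.2]
(501.5, 212, 36, 7.5) -> [0.2, 7.5, 0.08] [0.0, -0.002, -0.001] rows>=1.8
[[321.41128392 214.50617143]]
```

View pics/e6.png

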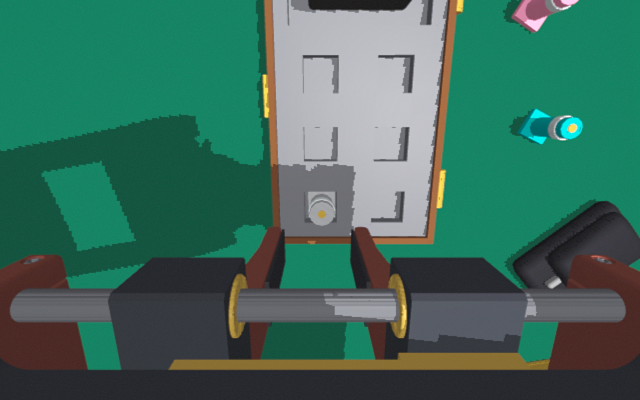

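Call:
carry_out:
  delta_pos:
    - [0.15,3,0.05]
    - [0.15,5.5,0.05]
    - [0.15,7,0.05]
    - [0.15,7.5,0.05]
    - [0.15,7.5,0.05]
    - [0.15,7.5,0.05]
  rotation:
    - [0,0,0]
    - [0,0,0]
    - [0,0,0]
    - [0,0,0]
    - [0,0,0]
    - [0,0,0]

```text
t: 21.27
ee_pos: [502.2, 212.4, 37.2]
orientation: [-1.568, -0.102, 0.1]
ft_force: [-0.2, 0.2, 0.2]
width: 36.7
```

Call:
carry_out:
  delta_pos:
    - [0,0,0]
    - [0,0,0]
    - [0,0,0]
    - [0,0,0]
    - [0,0,0]
    - [0,0,0]
    - [0,-1,0]
    - [0,-3,0]
    - [0,-6,0]
    - [0,-10,0]
    - [0,-14,0]
    - [0,-14,0]
  rotation:
    - [0,0,0]
    - [0,0,0]
    - [0,0,0]
    - [0,0,0]
    - [0,0,0]
    - [0,0,0]
    - [0,0,0]
    - [0,0,0]
    - [0,0,0]
    - [0,0,0]
    - [0,0,0]
    - [0,0,0]
  hand: 255

```text
t: 22.27
ee_pos: [505.3, 214.4, 183.9]
orientation: [-1.565, -0.111, 0.093]
ft_force: [0.8, -0.0, 0.2]
width: 18.2
```

Run:
```python
from h import *
cam,o=snap("wrist","f2")
plan([(487.5,11.5,175,7.5),(487.5,11.5,118,7.5)])
```

```text
t 22.32 ee [503.9 213.8 180.8] yaw 7.45 w 18.1 q6 0.25 F [ 1.1 -0.3 -0.4]
(487.5, 11.5, 175, 7.5) -> [-4.25, 0.5, -19.85] [-0.002, -0.001, 0.009] rows>=4.9
(487.5, 11.5, 118, 7.5) -> [-4.3, 6.2, -19.86] [-0.002, -0.001, 0.009] rows>=5.1
```

View pics/f2.png

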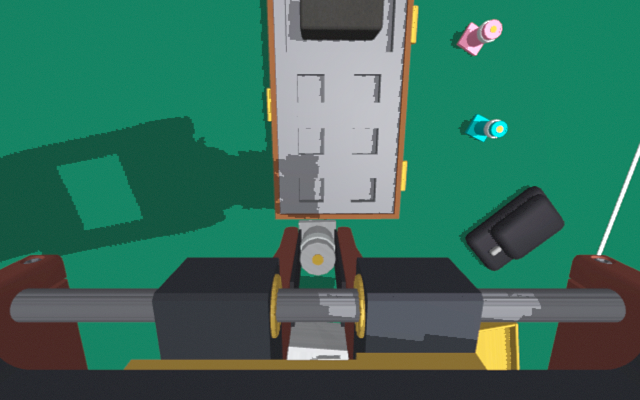

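Call:
carry_out:
  delta_pos:
    - [-0.8,0,-4]
    - [-1.6,0,-8]
    - [-2.5,0,-12]
    - [-3.4,0,-16]
    - [-4.2,0,-19.8]
    - [-4.2,0,-19.8]
    - [-4.2,2,-19.8]
    - [-4.2,4.5,-19.8]
    - [-4.2,5.6,-19.8]
    - [-4.2,5.8,-19.8]
    - [-4.2,5.8,-19.8]
    - [-4.2,5.8,-19.8]
  rotation:
    - [0,0,0]
    - [0,0,0]
    - [0,0,0]
    - [0,0,0]
    - [0,0,0]
    - [0,0,0]
    - [0,0,0]
    - [0,0,0]
    - [0,0,0]
    - [0,0,0]
    - [0,0,0]
    - [0,0,0]

```text
t: 23.32
ee_pos: [485.3, 11.2, 118.1]
orientation: [-1.568, -0.102, 0.103]
ft_force: [-0.0, 0.1, 0.1]
width: 18.1
```

Run:
```python
from h import *
cam,o=snap("wrist","f3")
plan([(487.5,11.5,113,7.5)])
```

```text
t 23.37 ee [485.7  11.2 118.5] yaw 7.47 w 17.9 q6 -0.13 F [ 0.3 -0.4 -0.2]
(487.5, 11.5, 113, 7.5) -> [0.18, 0.55, 0.01] [0.0, -0.001, 0.001] rows>=0.1
```

View pics/f3.png

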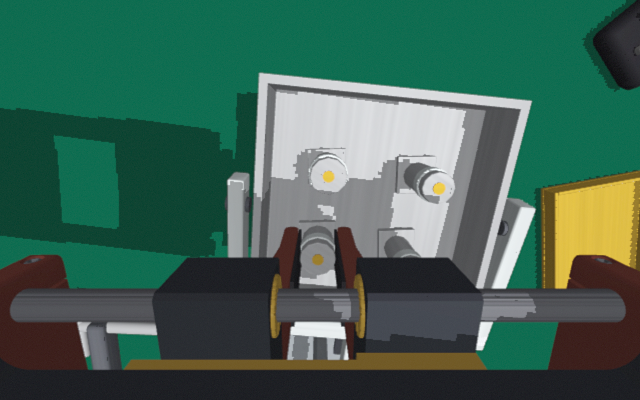

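Call:
carry_out:
  delta_pos:
    - [0.2,0.2,0]
    - [0.2,0.4,0]
    - [0.2,0.55,0]
    - [0.2,0.55,0]
    - [0.2,0.55,0]
  rotation:
    - [0,0,0]
    - [0,0,0]
    - [0,0,0]
    - [0,0,0]
    - [0,0,0]

```text
t: 23.78
ee_pos: [487.2, 11.2, 112.6]
orientation: [-1.568, -0.102, 0.102]
ft_force: [1.2, -0.5, -0.3]
width: 18.4
```

Call:
carry_out:
  delta_pos:
    - [0,0,0]
    - [0,0,0]
    - [0,0,0]
    - [0,0,0]
    - [0,-0.5,0]
    - [0,-2,0]
    - [0,-5,0]
    - [0,-8,0]
    - [0,-11,0]
    - [0,-11,0]
  rotation:
    - [0,0,0]
    - [0,0,0]
    - [0,0,0]
    - [0,0,0]
    - [0,0,0]
    - [0,0,0]
    - [0,0,0]
    - [0,0,0]
    - [0,0,0]
    - [0,0,0]
  hand: 182

```text
t: 24.62
ee_pos: [490.6, 11.2, 228.2]
orientation: [-1.569, -0.11, 0.095]
ft_force: [1.7, -0.7, 0.1]
width: 25.0
```

Run:
```python
from h import *
cam,o=snap("wrist","f4")
snap("side","f5",(290,80,440,230),4)
plan([(524.5,-336,225,-88)])
```

```text
t 24.72 ee [488.   11.2 223.9] yaw 7.45 w 25.1 q6 -0.13 F [-1.   0.5  0.1]
(524.5, -336, 225, -88) -> [-0.88, -0.1, -34.9] [-0.002, 1.666, 0.003] rows>=13.3
```

View pics/f4.png

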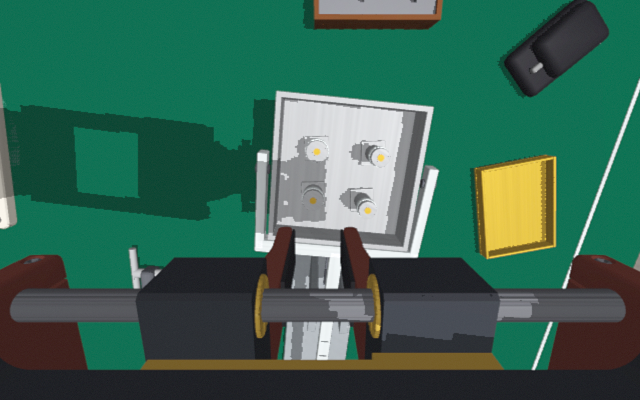

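View pics/f5.png

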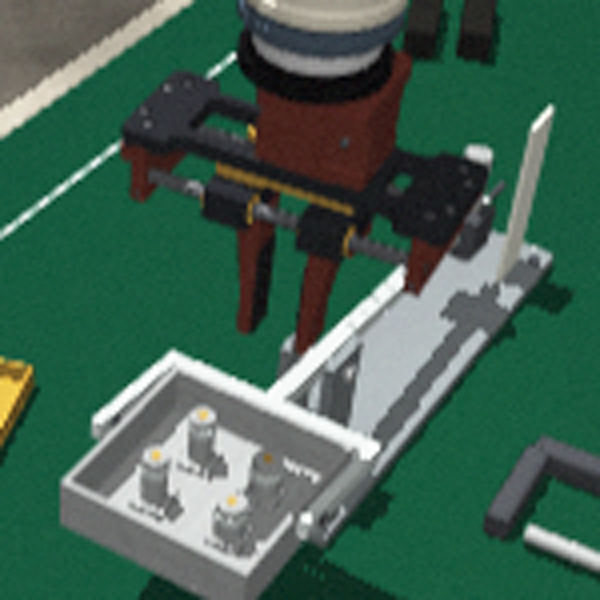

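Call:
carry_out:
  delta_pos:
    - [0,0,-3]
    - [0,0,-6]
    - [0,0,-9]
    - [-0.1,0,-12]
    - [-0.2,0,-15]
    - [-0.3,0,-18]
    - [-0.4,0,-21]
    - [-0.5,0,-24]
    - [-0.6,0,-27]
    - [-0.7,0,-30]
    - [-0.8,0,-33]
    - [-0.9,0,-34.9]
  rotation:
    - [0,0.12,0]
    - [0,0.24,0]
    - [0,0.36,0]
    - [0,0.48,0]
    - [0,0.6,0]
    - [0,0.72,0]
    - [0,0.84,0]
    - [0,0.96,0]
    - [0,1.08,0]
    - [0,1.2,0]
    - [0,1.32,0]
    - [0,1.44,0]
  hand: 139

```text
t: 25.72
ee_pos: [522.8, -338.2, 220.5]
orientation: [-1.319, 1.022, -1.018]
ft_force: [0.2, 0.7, -0.7]
width: 40.1
```

Run:
```python
from h import *
plan([(524.5,-336,215,-88)])
```

```text
t 25.72 ee [ 522.8 -338.2  220.5] yaw -75.47 w 40.1 q6 0.72 F [ 0.2  0.7 -0.7]
(524.5, -336, 215, -88) -> [-0.17, 0.55, 0.22] [0.002, 0.219, -0.001] rows>=1.8
```

Call:
carry_out:
  delta_pos:
    - [0,0.5,0.2]
    - [0,0.5,0.2]
    - [0,0.5,0.2]
    - [0,0.5,0.2]
  rotation:
    - [0,0.12,0]
    - [0,0.219,0]
    - [0,0.219,0]
    - [0,0.219,0]

```text
t: 26.05
ee_pos: [524.8, -335.1, 215.9]
orientation: [-1.231, 1.179, -1.174]
ft_force: [0.1, -0.3, -0.2]
width: 39.9
```

Run:
```python
from h import *
cam,o=snap("wrist","g1")
plan([(524.5,-336,130,-88)])
print(proj(cam,(524.5,-336,144)))
```

```text
t 26.10 ee [ 525.  -335.   216.4] yaw -87.41 w 40.4 q6 0.94 F [-0.8 -0.2  0.2]
(524.5, -336, 130, -88) -> [0.1, 8.64, -0.04] [0.002, 0.01, -0.001] rows>=2.1
[[319.81728225 208.63621158]]
```

View pics/g1.png

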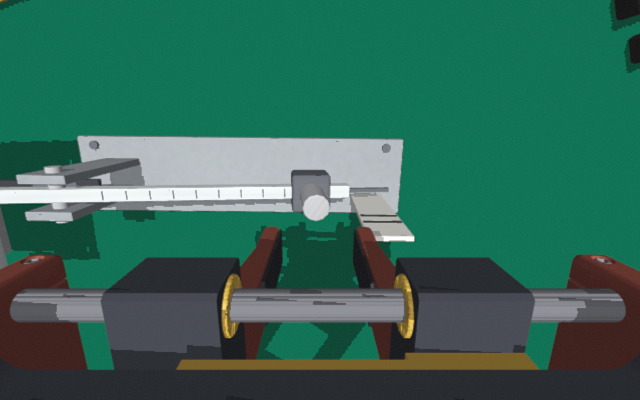

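Call:
carry_out:
  delta_pos:
    - [-0.4,3,-0.05]
    - [-0.5,6,-0.05]
    - [-0.5,7.4,-0.05]
    - [-0.5,7.8,-0.05]
    - [-0.5,7.8,-0.05]
  rotation:
    - [0,0,0]
    - [0,0,0]
    - [0,0,0]
    - [0,0,0]
    - [0,0,0]

```text
t: 26.52
ee_pos: [524.2, -329.8, 138.3]
orientation: [-1.23, 1.179, -1.175]
ft_force: [-0.4, -0.4, 0.5]
width: 40.2
```

Run:
```python
from h import *
cam,o=snap("wrist","g2")
snap("side","g3",(330,70,480,220),4)
plan([(524.5,-336,130,-88)])
```

```text
t 26.62 ee [ 525.5 -330.8  140.4] yaw -87.53 w 40.2 q6 0.95 F [-0.7 -0.2  0.1]
(524.5, -336, 130, -88) -> [0.51, 1.04, -0.12] [-0.001, 0.008, 0.001] rows>=0.3
```

View pics/g2.png

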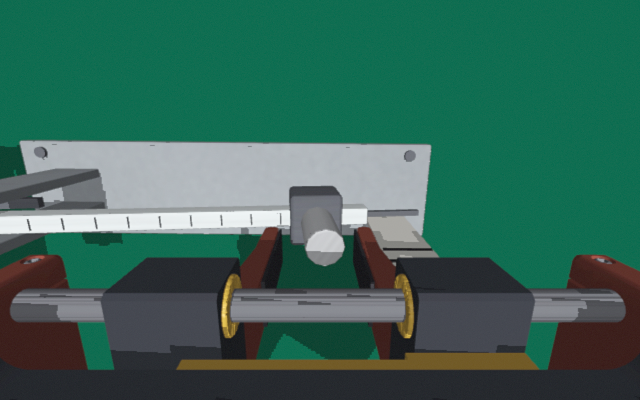

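View pics/g3.png

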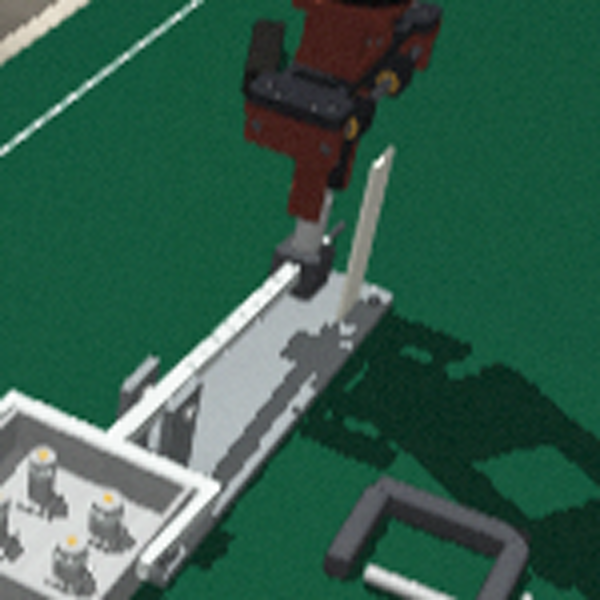

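Call:
carry_out:
  delta_pos:
    - [0,0.3,0]
    - [-0.5,0.3,0]
    - [-1.2,0.3,0]
    - [-2,0.3,0]
    - [-2.8,0.3,0]
    - [-3.6,0.2,0]
    - [-4.4,0.1,0]
    - [-5.2,0,0]
    - [-6,0,0]
    - [-6.8,0,0]
    - [-7.6,0,0]
    - [-8.2,0,0]
  rotation:
    - [0,0,0]
    - [0,0,0]
    - [0,0,0]
    - [0,0,0]
    - [0,0,0]
    - [0,0,0]
    - [0,0,0]
    - [0,0,0]
    - [0,0,0]
    - [0,0,0]
    - [0,0,0]
    - [0,0,0]

```text
t: 27.62
ee_pos: [521.2, -247.6, 139.4]
orientation: [-1.229, 1.179, -1.178]
ft_force: [0.1, -0.6, 1.4]
width: 39.8
```

Run:
```python
from h import *
cam,o=snap("wrist","g4")
plan([(524.5,-336,130,-88)])
```

```text
t 27.67 ee [ 520.9 -246.7  139.3] yaw -87.58 w 39.9 q6 1.06 F [ 0.2 -0.1  0.5]
(524.5, -336, 130, -88) -> [8.93, 0.92, -0.02] [0.001, 0.007, -0.001] rows>=2.2
```

View pics/g4.png

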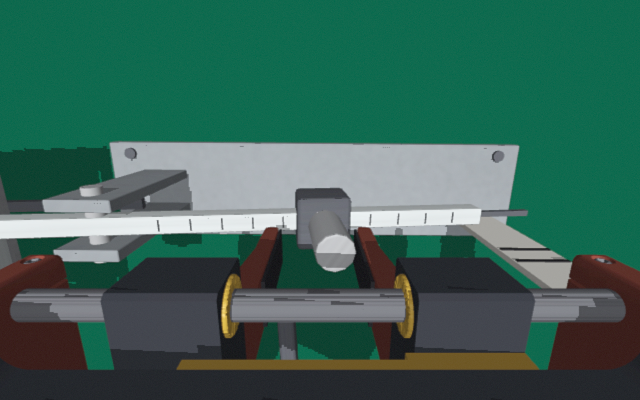

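Call:
carry_out:
  delta_pos:
    - [0.5,0,0]
    - [0.8,0,0]
    - [0.8,0,0]
    - [0.8,0,0]
    - [0.8,0,0]
    - [0.8,0,0]
    - [0.8,0,0]
    - [0.8,0,0]
    - [0.8,0,0]
    - [0.8,0,0]
    - [0.8,0,0]
    - [0.8,0,0]
  rotation:
    - [0,0,0]
    - [0,0,0]
    - [0,0,0]
    - [0,0,0]
    - [0,0,0]
    - [0,0,0]
    - [0,0,0]
    - [0,0,0]
    - [0,0,0]
    - [0,0,0]
    - [0,0,0]
    - [0,0,0]

```text
t: 28.67
ee_pos: [521.8, -256.6, 139.5]
orientation: [-1.229, 1.178, -1.178]
ft_force: [-0.2, 0.2, 0.9]
width: 39.8
```

Run:
```python
from h import *
cam,o=snap("wrist","g5")
snap("side","g6",(330,70,480,220),4)
plan([(524.5,-336,130,-88)])
```

```text
t 28.77 ee [ 521.8 -256.6  139.5] yaw -87.60 w 39.7 q6 1.05 F [ 0.   0.3 -1.2]
(524.5, -336, 130, -88) -> [7.95, 0.95, -0.06] [-0.0, 0.007, -0.0] rows>=1.9
```

View pics/g5.png

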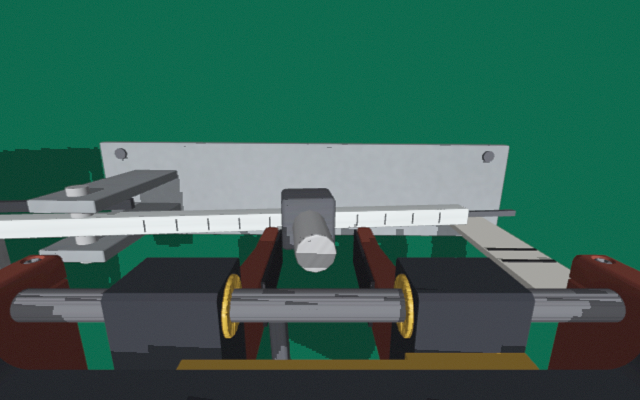

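View pics/g6.png

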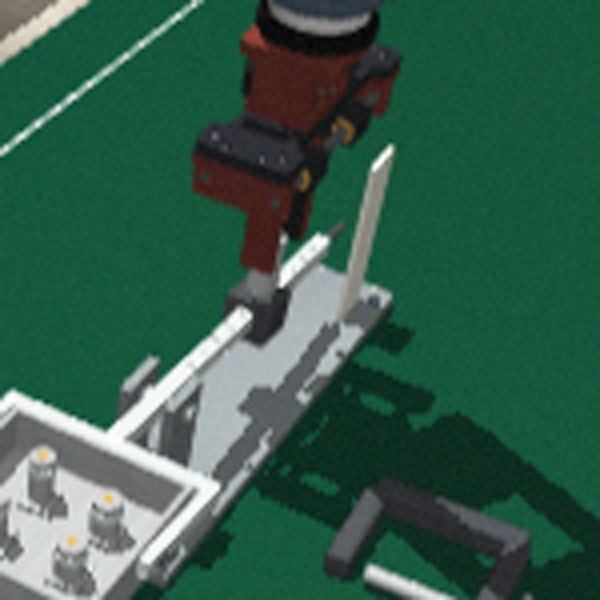

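Call:
carry_out:
  delta_pos:
    - [-0.5,-0.3,0]
    - [-1,-0.5,0]
    - [-1.4,-0.5,0]
    - [-1.8,-0.5,0]
    - [-2.1,-0.5,0]
    - [-2.3,-0.5,0]
    - [-2.3,-0.5,0]
    - [-1.8,-0.5,0]
    - [-1.4,-0.5,0]
    - [-1.4,-0.5,0]
    - [-1.4,-0.5,0]
    - [-1.4,-0.5,0]
  rotation:
    - [0,0,0]
    - [0,0,0]
    - [0,0,0]
    - [0,0,0]
    - [0,0,0]
    - [0,0,0]
    - [0,0,0]
    - [0,0,0]
    - [0,0,0]
    - [0,0,0]
    - [0,0,0]
    - [0,0,0]

```text
t: 29.77
ee_pos: [521.0, -242.8, 144.3]
orientation: [-1.229, 1.179, -1.178]
ft_force: [0.2, -0.8, -0.0]
width: 39.8
```

Call:
carry_out:
  delta_pos:
    - [0,0,0]
    - [0,0,0]
    - [0,0,0]
    - [0,0,0]
    - [0,0,0]
    - [0,0,0]
    - [0,0,0]
    - [0,0,0]
    - [0,0,0]
    - [0,0,0]
    - [0,0,0]
    - [0,0,0]
  rotation:
    - [0,0,0]
    - [0,0,0]
    - [0,0,0]
    - [0,0,0]
    - [0,0,0]
    - [0,0,0]
    - [0,0,0]
    - [0,0,0]
    - [0,0,0]
    - [0,0,0]
    - [0,0,0]
    - [0,0,0]

```text
t: 30.77
ee_pos: [521.2, -242.6, 144.5]
orientation: [-1.229, 1.178, -1.178]
ft_force: [0.2, 0.1, -0.6]
width: 39.9
```

Run:
```python
from h import *
cam,o=snap("wrist","g7")
snap("side","g8",(330,70,480,220),4)
plan([(524.5,-336,130,-88)])
```

```text
t 30.87 ee [ 521.1 -242.6  144.5] yaw -87.61 w 40.2 q6 1.07 F [ 0.4 -0.3  0.1]
(524.5, -336, 130, -88) -> [9.34, 1.45, -0.05] [0.0, 0.007, -0.0] rows>=2.3
```

View pics/g7.png

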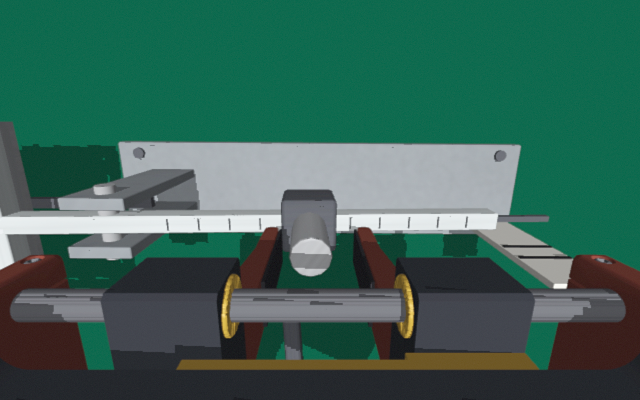

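View pics/g8.png

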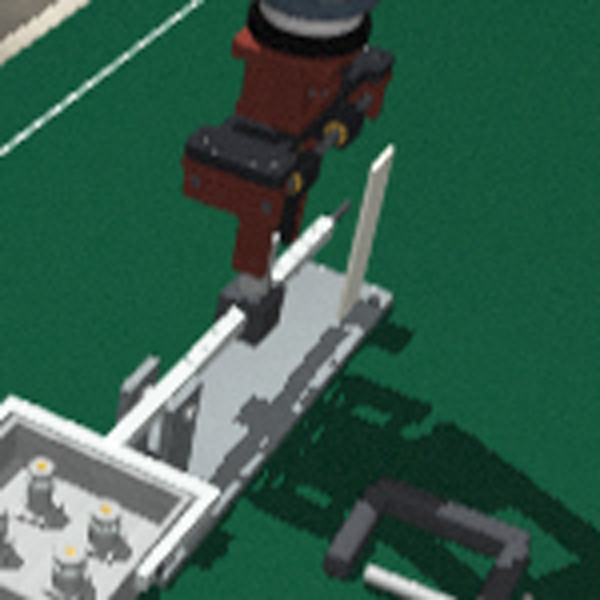

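Run:
```python
from h import *
cs=pose("side"); S=(517,-105.5,.033)
def bp(th,y,z,x=0):
    yy=y*np.cos(th)-z*np.sin(th); zz=110+y*np.sin(th)+z*np.cos(th); a=S[2]
    return [S[0]+np.cos(a)*x-np.sin(a)*yy, S[1]+np.sin(a)*x+np.cos(a)*yy, zz]
for y in (-270,-285):
  for th in (.11,.08,.05,.03,0,-.03,-.11): print(y,th,proj(cs,bp(th,y,0)).round(1), ((proj(cs,bp(th,y,0))-[330,70])*4).round(0))
# marks on plate
```

```text
-270 0.11 [[411.2 129.5]] [[325. 238.]]
-270 0.08 [[411.8 127.2]] [[327. 229.]]
-270 0.05 [[412.4 124.9]] [[330. 220.]]
-270 0.03 [[412.7 123.4]] [[331. 213.]]
-270 0 [[413.3 121.1]] [[333. 204.]]
-270 -0.03 [[413.7 118.8]] [[335. 195.]]
-270 -0.11 [[414.9 112.9]] [[340. 172.]]
-285 0.11 [[413.2 127.6]] [[333. 230.]]
-285 0.08 [[413.8 125.2]] [[335. 221.]]
-285 0.05 [[414.4 122.8]] [[338. 211.]]
-285 0.03 [[414.8 121.2]] [[339. 205.]]
-285 0 [[415.4 118.8]] [[341. 195.]]
-285 -0.03 [[415.9 116.4]] [[344. 186.]]
-285 -0.11 [[417.1 110.1]] [[348. 160.]]
```

Run:
```python
import cv2
a=cv2.imread("pics/g6_full.png")[100:150,385:445]; b=cv2.imread("pics/g8_full.png")[100:150,385:445]
cv2.imwrite("pics/g9.png",cv2.resize(cv2.hconcat([a,b]),None,fx=6,fy=6,interpolation=cv2.INTER_CUBIC))
```

```text
(no output)
```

View pics/g9.png

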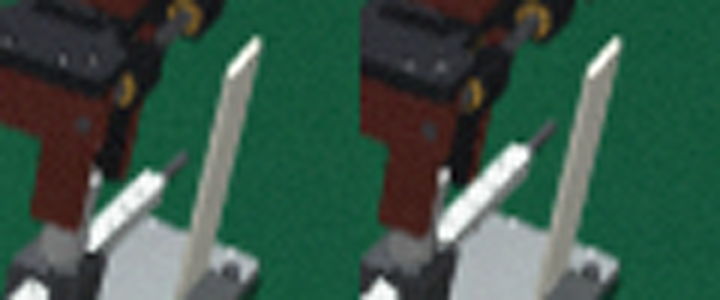

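```bash
cat >> h.py <<'E'
S=(517,-105.5,.033)
def bp(th,y,z,x=0):
    yy=y*np.cos(th)-z*np.sin(th); zz=110+y*np.sin(th)+z*np.cos(th); a=S[2]
    return [S[0]+np.cos(a)*x-np.sin(a)*yy, S[1]+np.sin(a)*x+np.cos(a)*yy, zz]
E
python3 - <<'E'
from h import *
cam=pose("wrist")
k=back(cam,[[311,256]],164)[0]; print("knob",k)
yl=-np.sin(S[2])*(k[0]-S[0])+np.cos(S[2])*(k[1]-S[1]); print("local y",yl,"p",-yl-40-60*.045)
for th in (.11,.08,.06,.045,.03,0): print(th,proj(cam,[bp(th,-285,0),bp(th,-250,0)]).round(0).tolist())
E
```

```text
knob [ 523.09999424 -238.47931381  164.        ]
local y -133.1081764197426 p 90.40817641974259
0.11 [[508.0, 212.0], [466.0, 213.0]]
0.08 [[516.0, 215.0], [471.0, 216.0]]
0.06 [[522.0, 218.0], [475.0, 218.0]]
0.045 [[526.0, 220.0], [478.0, 220.0]]
0.03 [[530.0, 222.0], [481.0, 222.0]]
0 [[539.0, 226.0], [487.0, 225.0]]
```

Call:
carry_out:
  delta_pos:
    - [-0.5,0.2,0.2]
    - [-1,0.3,0.2]
    - [-1.13,0.4,0.2]
    - [-1.13,0.4,0.2]
    - [-1.13,0.4,0.2]
  rotation:
    - [0,0.007,0]
    - [0,0.007,0]
    - [0,0.007,0]
    - [0,0.007,0]
    - [0,0.007,0]

```text
t: 31.28
ee_pos: [522.6, -231.0, 140.4]
orientation: [-1.226, 1.183, -1.183]
ft_force: [0.2, -1.1, 0.3]
width: 39.7
```

Call:
carry_out:
  delta_pos:
    - [0,0,0]
    - [0,0,0]
    - [0,0,0]
    - [0,0,0]
    - [0,0,0]
    - [0,0,0]
  rotation:
    - [0,0,0]
    - [0,0,0]
    - [0,0,0]
    - [0,0,0]
    - [0,0,0]
    - [0,0,0]
  hand: 255

```text
t: 31.78
ee_pos: [522.8, -231.5, 140.8]
orientation: [-1.225, 1.183, -1.184]
ft_force: [-1.2, -1.7, 2.8]
width: 21.3
```

Run:
```python
from h import *
cam,o=snap("wrist","h1")
plan([(523,-231.3,140,-88)])
for th in (.11,.08,.06,.045,.03,0): print(th,proj(cam,[bp(th,-285,0),bp(th,-250,0)]).round(0).tolist())
```

```text
t 31.83 ee [ 522.8 -231.4  140.8] yaw -88.02 w 21.5 q6 1.10 F [-0.1 -0.9  3.6]
(523, -231.3, 140, -88) -> [-0.01, 0.08, 0.02] [-0.0, -0.0, 0.0] rows>=0.0
0.11 [[526.0, 215.0], [482.0, 216.0]]
0.08 [[534.0, 218.0], [489.0, 219.0]]
0.06 [[540.0, 221.0], [493.0, 222.0]]
0.045 [[545.0, 223.0], [496.0, 223.0]]
0.03 [[549.0, 225.0], [500.0, 225.0]]
0 [[559.0, 229.0], [506.0, 229.0]]
```

View pics/h1.png

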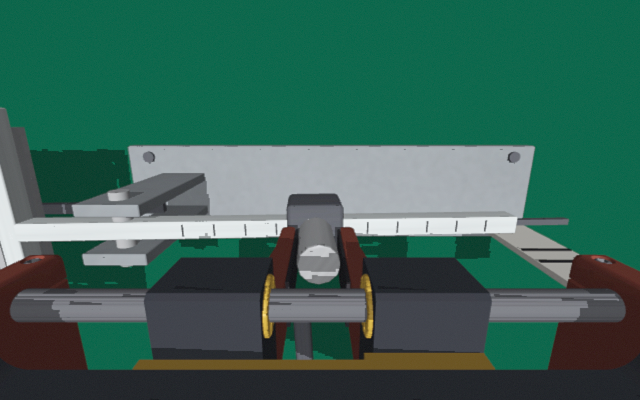

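Knob held at the target. Release and lift clear, wait for the beam to settle.

Call:
carry_out:
  delta_pos:
    - [0,0,0]
    - [0,0,0]
    - [0,0,0]
    - [0,0,0]
    - [0,0,0]
    - [0,-2,0]
    - [0,-4,0]
    - [0,-7,0]
    - [0,-9,0]
    - [0,-9,0]
    - [0,-9,0]
    - [0,-9,0]
  rotation:
    - [0,0,0]
    - [0,0,0]
    - [0,0,0]
    - [0,0,0]
    - [0,0,0]
    - [0,0,0]
    - [0,0,0]
    - [0,0,0]
    - [0,0,0]
    - [0,0,0]
    - [0,0,0]
    - [0,0,0]
  hand: 130

```text
t: 32.83
ee_pos: [522.1, -230.9, 229.6]
orientation: [-1.226, 1.185, -1.182]
ft_force: [-0.7, 0.4, -0.3]
width: 43.4
```

Call:
carry_out:
  delta_pos:
    - [0,0,0]
    - [0,0,0]
    - [0,0,0]
    - [0,0,0]
    - [0,0,0]
    - [0,0,0]
    - [0,0,0]
    - [0,0,0]
    - [0,0,0]
    - [0,0,0]
    - [0,0,0]
    - [0,0,0]
  rotation:
    - [0,0,0]
    - [0,0,0]
    - [0,0,0]
    - [0,0,0]
    - [0,0,0]
    - [0,0,0]
    - [0,0,0]
    - [0,0,0]
    - [0,0,0]
    - [0,0,0]
    - [0,0,0]
    - [0,0,0]

```text
t: 33.83
ee_pos: [522.7, -231.3, 230.6]
orientation: [-1.225, 1.183, -1.184]
ft_force: [0.6, 0.4, -0.4]
width: 43.4
```

Run:
```python
from h import *
cam,o=snap("wrist","h2")
snap("side","h3",(385,95,445,155),8)
plan([(523,-231.3,140,-88)])
for th in (.11,.08,.06,.045,.03,0,-.03,-.05): print(th,proj(cam,[bp(th,-285,0),bp(th,-250,0)]).round(0).tolist())
```

```text
t 33.93 ee [ 522.7 -231.3  230.5] yaw -88.01 w 43.2 q6 1.10 F [ 0.5  0.1 -0.5]
(523, -231.3, 140, -88) -> [0.01, 9.05, 0.03] [-0.0, -0.0, -0.0] rows>=2.2
0.11 [[470.0, 189.0], [438.0, 189.0]]
0.08 [[475.0, 190.0], [441.0, 191.0]]
0.06 [[478.0, 192.0], [444.0, 192.0]]
0.045 [[480.0, 193.0], [445.0, 193.0]]
0.03 [[483.0, 194.0], [447.0, 194.0]]
0 [[487.0, 196.0], [450.0, 196.0]]
-0.03 [[492.0, 198.0], [454.0, 198.0]]
-0.05 [[495.0, 200.0], [456.0, 199.0]]
```

View pics/h2.png

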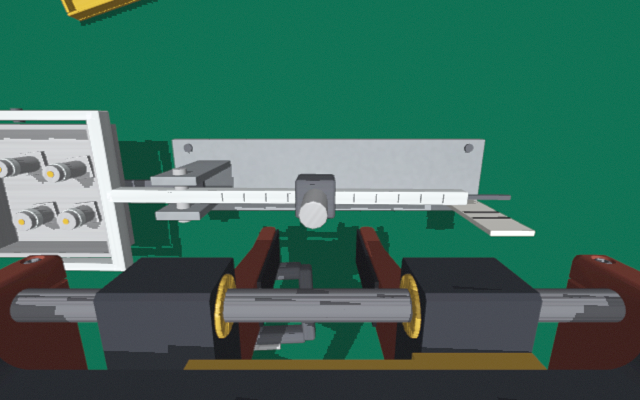

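View pics/h3.png

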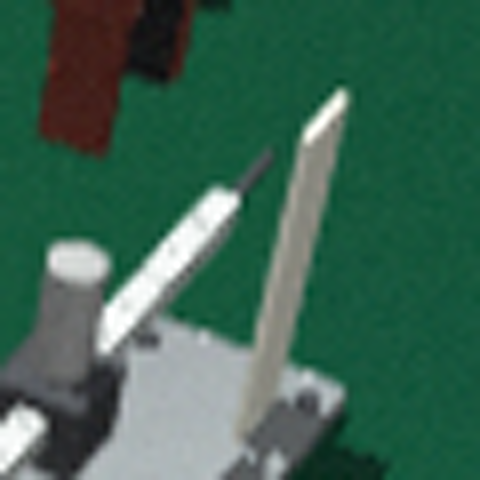

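Run:
```python
from h import *
snap("side","h4",(385,95,445,155),8)
ci=ctrl.camera_info("wrist"); T=ci["T_tool_cam"]
# desired tool pose: rotate Rdown(-88) about tool x by ang so the camera looks more to -x world
o=ctrl.get_obs(); R0=Rn.from_rotvec(o["orientation"]).as_matrix()
for sgn in (1,-1):
  for a in (40,55):
    R=R0@Rn.from_rotvec([sgn*np.radians(a),0,0]).as_matrix()
    cz=R@T[:3,2]; tgt=np.array(bp(0,-288,0)); c=tgt-cz*330
    tcp=c-R@T[:3,3]; print(sgn,a,"camdir",cz.round(2),"cam",c.round(0),"tcp",tcp.round(0),"tool y",R[:,1].round(2))
```

```text
1 40 camdir [ 0.43  0.02 -0.9 ] cam [ 386. -398.  409.] tcp [ 437. -397.  240.] tool y [ 0.64  0.02 -0.77]
1 55 camdir [ 0.65  0.02 -0.76] cam [ 314. -401.  362.] tcp [ 407. -399.  212.] tool y [ 0.82  0.03 -0.57]
-1 40 camdir [-0.82 -0.03 -0.58] cam [ 796. -384.  300.] tcp [ 639. -390.  220.] tool y [-0.64 -0.02 -0.77]
-1 55 camdir [-0.94 -0.03 -0.35] cam [ 836. -383.  224.] tcp [ 663. -390.  188.] tool y [-0.82 -0.03 -0.57]
```

View pics/h4.png

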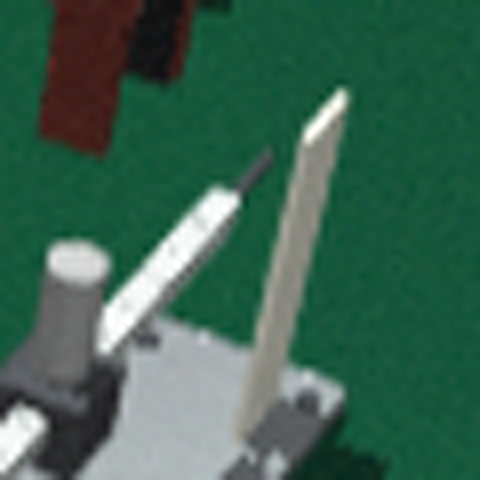

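Call:
carry_out:
  delta_pos:
    - [2,0,1.5]
    - [4,0,3]
    - [6,0,4.2]
    - [8,0,5.5]
    - [10,0,7]
    - [12.5,0,8.5]
    - [14.5,0.5,10]
    - [16.3,1,11]
    - [16.3,1,11]
    - [16.3,1,11]
  rotation:
    - [-0.1,0,0]
    - [-0.2,0,0]
    - [-0.3,0,0]
    - [-0.4,0,0]
    - [-0.5,0,0]
    - [-0.6,0,0]
    - [-0.7,0,0]
    - [-0.7,0,0]
    - [-0.7,0,0]
    - [-0.7,0,0]

```text
t: 34.82
ee_pos: [637.9, -390.6, 218.2]
orientation: [-1.728, 1.672, -0.774]
ft_force: [0.2, -0.5, 0.8]
width: 43.0
```

Run:
```python
from h import *
cam,o=snap("wrist","i1"); print(o["ee_pos"],o["qpos"].round(2))
for th in (.03,0,-.03,-.05): print(th,proj(cam,[bp(th,-285,0)]).round(0).tolist())
```

```text
[ 637.93015498 -390.61700467  218.24088409] [-0.44  0.97  0.81 -0.33  1.98  1.06]
0.03 [[314.0, 193.0]]
0 [[314.0, 200.0]]
-0.03 [[314.0, 207.0]]
-0.05 [[314.0, 211.0]]
```

View pics/i1.png

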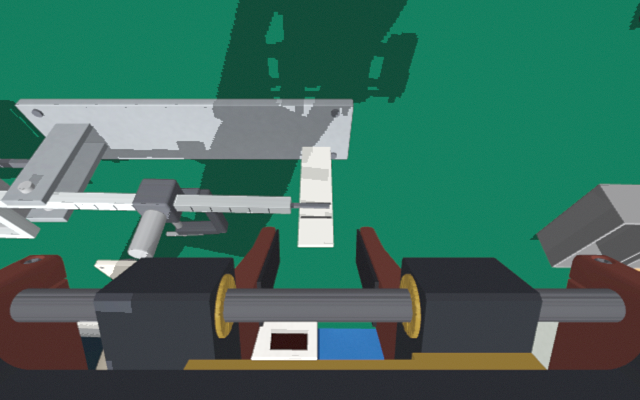

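Run:
```python
import cv2
a=cv2.imread("pics/i1_full.png")[140:255,260:350]
cv2.imwrite("pics/i2.png",cv2.resize(a,None,fx=5,fy=5,interpolation=cv2.INTER_CUBIC))
```

```text
(no output)
```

View pics/i2.png

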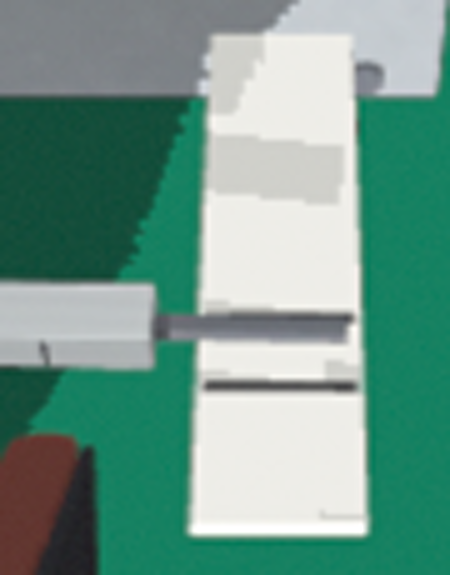

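Run:
```python
import cv2
a=cv2.imread("pics/h2_full.png")[180:240,440:540]
cv2.imwrite("pics/i3.png",cv2.resize(a,None,fx=8,fy=8,interpolation=cv2.INTER_CUBIC))
```

```text
(no output)
```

View pics/i3.png

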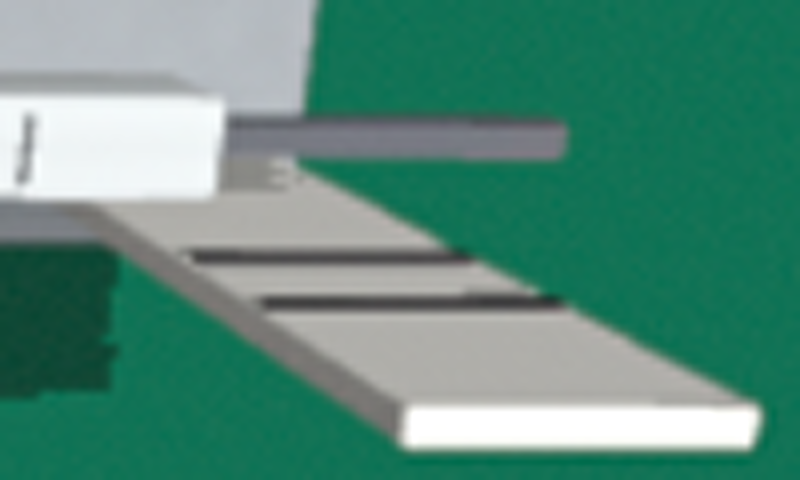

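```bash
cat > tri.py <<'E'
from h import *
from scipy.spatial.transform import Rotation as Rn
def cam(ee,rv):
    return pose("wrist",{"ee_pos":np.array(ee),"orientation":np.array(rv)})
c1=cam([522.7,-231.3,230.5],Rn.from_matrix(Rdown(np.radians(-88.01))).as_rotvec())
c2=cam([637.93,-390.617,218.24],[-1.728,1.672,-.774])
P=lambda c:c[0]@np.c_[c[1],c[2]]
n=["lowR","lowL","upR","upL","tip"]
a=np.array([[499,212.4],[464,212.1],[510.6,217.9],[472.5,217.9],[510.9,197.25]])
b=np.array([[331,203.4],[301,203.4],[331.6,217.2],[301,217.2],[330,206]])
X=cv2.triangulatePoints(P(c1),P(c2),a.T,b.T); X=(X[:3]/X[3]).T
for k,x in zip(n,X): print(k,x.round(1))
m=X[:4,2].mean(); print("mid",m,"tip dz",X[4,2]-m,"marks gap",X[2:4,2].mean()-X[:2,2].mean())
print(proj(c1,X)-a, proj(c2,X)-b)
E
python3 tri.py; python3 -c "
from workcell import ctrl;print(ctrl.get_obs()['orientation'])"
```

```text
lowR [ 508.2 -409.6  101.6]
lowL [ 507.  -375.6  101.3]
upR [ 508.6 -409.8  120. ]
upL [ 506.6 -375.8  118.9]
tip [ 528.  -406.9  118.6]
mid 110.46247669133075 tip dz 8.100485137998106 marks gap 18.00654011908233
[[-0.0712698  -0.04581626]
 [ 0.22779532  0.15004239]
 [-0.07962828 -0.05045397]
 [ 0.59900418  0.38597374]
 [-0.28735385 -0.18543623]] [[ 0.06227741  0.05535503]
 [-0.19896952 -0.16491875]
 [ 0.06759187  0.06171933]
 [-0.50783444 -0.42883864]
 [ 0.25234773  0.22571993]]
[-1.72776519  1.66992463 -0.7759802 ]
```

Run:
```python
from h import *
plan([(523,-234.2,230,-88)])
```

```text
t 34.87 ee [ 637.9 -390.1  220.2] yaw -88.03 w 43.0 q6 1.06 F [-0.6  0.6  1.7]
(523, -234.2, 230, -88) -> [-15.97, 6.31, -9.0] [0.7, -0.0, -0.001] rows>=5.6
```

Call:
carry_out:
  delta_pos:
    - [-2,0.8,-1.1]
    - [-4,1.6,-2.3]
    - [-6.5,2.5,-3.6]
    - [-9,3.5,-5]
    - [-11.5,4.5,-6.5]
    - [-14,5.5,-8]
    - [-15.97,6.3,-9]
    - [-15.97,6.3,-9]
    - [-15.97,6.3,-9]
    - [-15.97,6.3,-9]
  rotation:
    - [0.1,0,0]
    - [0.2,0,0]
    - [0.3,0,0]
    - [0.4,0,0]
    - [0.5,0,0]
    - [0.6,0,0]
    - [0.7,0,0]
    - [0.7,0,0]
    - [0.7,0,0]
    - [0.7,0,0]

```text
t: 35.7
ee_pos: [523.8, -234.5, 232.9]
orientation: [-1.224, 1.18, -1.187]
ft_force: [0.1, 0.0, -0.4]
width: 42.9
```

Run:
```python
from h import *
plan([(523,-234.2,180,-88),(523,-234.2,140.5,-88)])
```

```text
t 35.70 ee [ 523.8 -234.5  232.9] yaw -88.00 w 42.9 q6 1.09 F [ 0.1  0.  -0.4]
(523, -234.2, 180, -88) -> [-0.04, 5.29, -0.09] [-0.004, 0.0, 0.002] rows>=1.3
(523, -234.2, 140.5, -88) -> [-0.05, 9.24, -0.11] [-0.004, 0.0, 0.002] rows>=2.2
```

Call:
carry_out:
  delta_pos:
    - [0,2,0]
    - [0,4,0]
    - [0,6,0]
    - [0,8,0]
    - [0,9.1,0]
    - [0,9.1,0]
    - [0,9.1,0]
    - [0,9.1,0]
  rotation:
    - [0,0,0]
    - [0,0,0]
    - [0,0,0]
    - [0,0,0]
    - [0,0,0]
    - [0,0,0]
    - [0,0,0]
    - [0,0,0]

```text
t: 36.37
ee_pos: [524.6, -235.1, 140.3]
orientation: [-1.225, 1.182, -1.185]
ft_force: [0.1, 0.5, 0.0]
width: 42.8
```

Run:
```python
from h import *
plan([(523,-234.2,140.5,-88)])
```

```text
t 36.37 ee [ 524.6 -235.1  140.3] yaw -88.01 w 42.8 q6 1.09 F [0.1 0.5 0. ]
(523, -234.2, 140.5, -88) -> [-0.09, -0.02, -0.15] [-0.002, -0.0, 0.001] rows>=0.0
```

Call:
carry_out:
  delta_pos:
    - [-0.09,0,-0.15]
    - [-0.09,0,-0.15]
    - [-0.09,0,-0.15]
  rotation:
    - [0,0,0]
    - [0,0,0]
    - [0,0,0]

```text
t: 36.62
ee_pos: [522.2, -233.9, 140.2]
orientation: [-1.225, 1.182, -1.185]
ft_force: [-0.7, 1.3, 0.1]
width: 43.3
```

Call:
carry_out:
  delta_pos:
    - [0,0,0]
    - [0,0,0]
    - [0,0,0]
    - [0,0,0]
    - [0,0,0]
    - [0,0,0]
  rotation:
    - [0,0,0]
    - [0,0,0]
    - [0,0,0]
    - [0,0,0]
    - [0,0,0]
    - [0,0,0]
  hand: 255

```text
t: 37.12
ee_pos: [521.8, -233.7, 139.0]
orientation: [-1.226, 1.183, -1.183]
ft_force: [1.0, 0.4, -3.8]
width: 21.9
```

Call:
carry_out:
  delta_pos:
    - [0,0,0]
    - [0,0,0]
    - [0,0,0]
    - [0,0,0]
    - [0,0,0]
    - [0,-2,0]
    - [0,-4,0]
    - [0,-7,0]
    - [0,-9,0]
    - [0,-9,0]
    - [0,-9,0]
    - [0,-9,0]
  rotation:
    - [0,0,0]
    - [0,0,0]
    - [0,0,0]
    - [0,0,0]
    - [0,0,0]
    - [0,0,0]
    - [0,0,0]
    - [0,0,0]
    - [0,0,0]
    - [0,0,0]
    - [0,0,0]
    - [0,0,0]
  hand: 130

```text
t: 38.12
ee_pos: [521.2, -233.4, 228.5]
orientation: [-1.226, 1.185, -1.183]
ft_force: [-1.0, 0.4, -0.4]
width: 42.8
```

Call:
carry_out:
  delta_pos:
    - [0,0,0]
    - [0,0,0]
    - [0,0,0]
    - [0,0,0]
    - [0,0,0]
    - [0,0,0]
    - [0,0,0]
    - [0,0,0]
    - [0,0,0]
    - [0,0,0]
    - [0,0,0]
    - [0,0,0]
  rotation:
    - [0,0,0]
    - [0,0,0]
    - [0,0,0]
    - [0,0,0]
    - [0,0,0]
    - [0,0,0]
    - [0,0,0]
    - [0,0,0]
    - [0,0,0]
    - [0,0,0]
    - [0,0,0]
    - [0,0,0]

```text
t: 39.12
ee_pos: [521.9, -233.7, 229.4]
orientation: [-1.225, 1.183, -1.184]
ft_force: [0.4, 0.2, -0.6]
width: 43.3
```

Run:
```python
from h import *
cam,o=snap("wrist","j1",(440,180,540,240),8); print(o["ee_pos"],o["orientation"])
plan([(638,-390,220,-88)])
```

```text
[ 521.87110364 -233.69715279  229.35635151] [-1.22546791  1.18341839 -1.18355222]
t 39.17 ee [ 521.9 -233.7  229.4] yaw -88.01 w 43.0 q6 1.09 F [-0.4 -0.3 -0.5]
(638, -390, 220, -88) -> [16.02, 0.94, 11.06] [-0.0, -0.0, 0.0] rows>=4.7
```

View pics/j1.png

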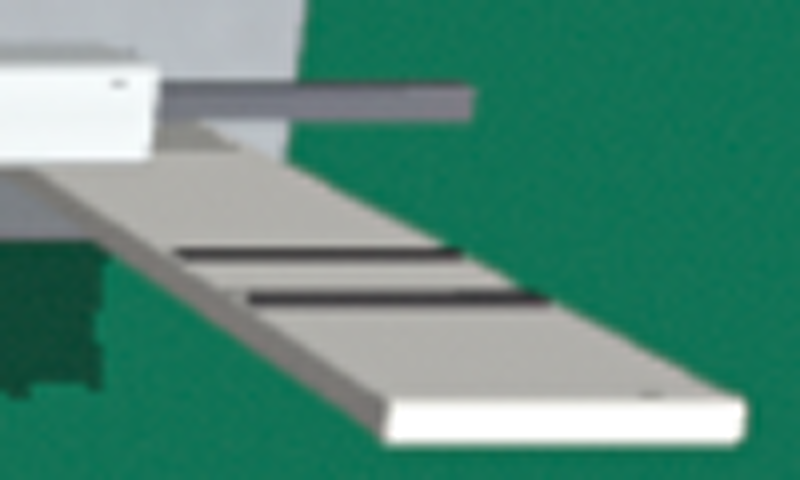

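Call:
carry_out:
  delta_pos:
    - [2,0,1.5]
    - [4,0,3]
    - [6,0,4.2]
    - [8,0,5.5]
    - [10,0,7]
    - [12.5,0,8.5]
    - [14.5,0.5,10]
    - [16,1,11]
    - [16,1,11]
    - [16,1,11]
    - [16,1,11]
  rotation:
    - [-0.1,0,0]
    - [-0.2,0,0]
    - [-0.3,0,0]
    - [-0.4,0,0]
    - [-0.5,0,0]
    - [-0.6,0,0]
    - [-0.7,0,0]
    - [-0.7,0,0]
    - [-0.7,0,0]
    - [-0.7,0,0]
    - [-0.7,0,0]

```text
t: 40.08
ee_pos: [637.1, -389.4, 220.0]
orientation: [-1.728, 1.669, -0.777]
ft_force: [-0.1, 0.1, -0.1]
width: 43.1
```

Run:
```python
from h import *
cam,o=snap("wrist","j2",(260,140,350,255),5); print(o["t"],o["ee_pos"].tolist(),o["orientation"].tolist())
```

```text
40.0833 [637.0586106904672, -389.396897317736, 219.97888550023862] [-1.7277726141484504, 1.6689143804178415, -0.7770089264655784]
```

View pics/j2.png

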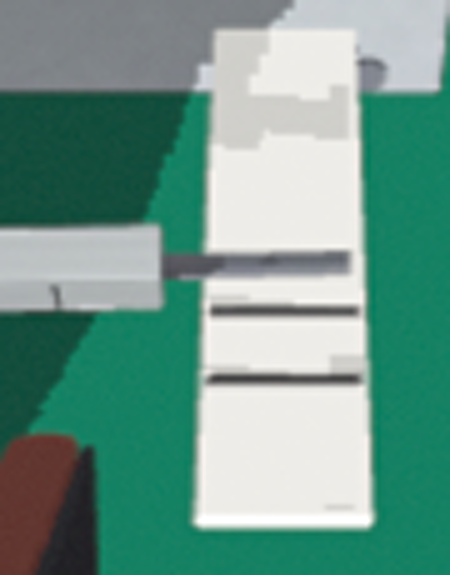

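Run:
```python
from h import *
plan([(522.5,-233.1,230,-88)])
```

```text
t 40.13 ee [ 637.1 -389.3  221. ] yaw -88.00 w 43.0 q6 1.06 F [-0.3  1.1  0.2]
(522.5, -233.1, 230, -88) -> [-16.01, 6.32, -8.94] [0.698, -0.0, 0.0] rows>=5.6
```

Call:
carry_out:
  delta_pos:
    - [-2,0.8,-1.1]
    - [-4,1.6,-2.3]
    - [-6.5,2.5,-3.6]
    - [-9,3.5,-5]
    - [-11.5,4.5,-6.5]
    - [-14,5.5,-8]
    - [-16,6.3,-8.95]
    - [-16,6.3,-8.95]
    - [-16,6.3,-8.95]
    - [-16,6.3,-8.95]
  rotation:
    - [0.1,0,0]
    - [0.2,0,0]
    - [0.3,0,0]
    - [0.4,0,0]
    - [0.5,0,0]
    - [0.6,0,0]
    - [0.7,0,0]
    - [0.7,0,0]
    - [0.7,0,0]
    - [0.7,0,0]

```text
t: 40.97
ee_pos: [523.3, -233.8, 231.3]
orientation: [-1.224, 1.18, -1.187]
ft_force: [1.0, -0.5, -0.4]
width: 42.8
```

Call:
carry_out:
  delta_pos:
    - [0,2,0]
    - [0,4,0]
    - [0,6,0]
    - [0,8,0]
    - [0,9,0]
    - [0,9,0]
    - [0,9,0]
    - [0,9,0]
  rotation:
    - [0,0,0]
    - [0,0,0]
    - [0,0,0]
    - [0,0,0]
    - [0,0,0]
    - [0,0,0]
    - [0,0,0]
    - [0,0,0]

```text
t: 41.63
ee_pos: [524.0, -234.2, 139.8]
orientation: [-1.225, 1.182, -1.185]
ft_force: [-0.1, -0.1, 0.1]
width: 43.0
```

Run:
```python
from h import *
plan([(522.5,-233.1,140.5,-88)])
```

```text
t 41.63 ee [ 524.  -234.2  139.8] yaw -88.01 w 43.0 q6 1.09 F [-0.1 -0.1  0.1]
(522.5, -233.1, 140.5, -88) -> [-0.12, -0.07, -0.15] [-0.002, -0.0, 0.001] rows>=0.0
```

Call:
carry_out:
  delta_pos:
    - [-0.08,0,-0.1]
    - [-0.08,0,-0.1]
    - [-0.08,0,-0.1]
    - [-0.08,0,-0.1]
  rotation:
    - [0,0,0]
    - [0,0,0]
    - [0,0,0]
    - [0,0,0]

```text
t: 41.97
ee_pos: [522.0, -233.0, 139.4]
orientation: [-1.225, 1.183, -1.184]
ft_force: [0.6, 0.2, 0.5]
width: 43.2
```

Call:
carry_out:
  delta_pos:
    - [0,0,0]
    - [0,0,0]
    - [0,0,0]
    - [0,0,0]
    - [0,0,0]
    - [0,0,0]
  rotation:
    - [0,0,0]
    - [0,0,0]
    - [0,0,0]
    - [0,0,0]
    - [0,0,0]
    - [0,0,0]
  hand: 255

```text
t: 42.47
ee_pos: [521.8, -233.0, 139.0]
orientation: [-1.225, 1.184, -1.184]
ft_force: [-1.1, -0.5, 3.4]
width: 21.4
```

Run:
```python
from h import *
plan([(522.5,-233.1,140.5,-88)])
```

```text
t 42.47 ee [ 521.8 -233.   139. ] yaw -88.01 w 21.4 q6 1.10 F [-1.1 -0.5  3.4]
(522.5, -233.1, 140.5, -88) -> [0.02, -0.15, 0.07] [-0.0, -0.0, -0.0] rows>=0.0
```

Call:
carry_out:
  delta_pos:
    - [0,0,0]
    - [0,0,0]
    - [0,0,0]
    - [0,0,0]
    - [0,0,0]
    - [0,-2,0]
    - [0,-4,0]
    - [0,-7,0]
    - [0,-9,0]
    - [0,-9,0]
    - [0,-9,0]
    - [0,-9,0]
  rotation:
    - [0,0,0]
    - [0,0,0]
    - [0,0,0]
    - [0,0,0]
    - [0,0,0]
    - [0,0,0]
    - [0,0,0]
    - [0,0,0]
    - [0,0,0]
    - [0,0,0]
    - [0,0,0]
    - [0,0,0]
  hand: 130

```text
t: 43.47
ee_pos: [521.2, -232.6, 227.8]
orientation: [-1.226, 1.185, -1.182]
ft_force: [0.2, -0.0, -0.2]
width: 43.0
```

Call:
carry_out:
  delta_pos:
    - [0,0,0]
    - [0,0,0]
    - [0,0,0]
    - [0,0,0]
    - [0,0,0]
    - [0,0,0]
    - [0,0,0]
    - [0,0,0]
    - [0,0,0]
    - [0,0,0]
    - [0,0,0]
    - [0,0,0]
  rotation:
    - [0,0,0]
    - [0,0,0]
    - [0,0,0]
    - [0,0,0]
    - [0,0,0]
    - [0,0,0]
    - [0,0,0]
    - [0,0,0]
    - [0,0,0]
    - [0,0,0]
    - [0,0,0]
    - [0,0,0]

```text
t: 44.47
ee_pos: [521.8, -232.9, 228.8]
orientation: [-1.225, 1.183, -1.184]
ft_force: [0.4, -0.6, -0.9]
width: 43.1
```

Run:
```python
from h import *
cam,o=snap("wrist","k1",(440,180,540,240),8); print(o["ee_pos"].tolist(),o["orientation"].tolist())
plan([(638,-390,220,-88)])
```

```text
[521.7811165599729, -232.90420744052003, 228.847977423747] [-1.2254393571396827, 1.1834870040284018, -1.1835773004743597]
t 44.52 ee [ 521.8 -232.9  228.8] yaw -88.01 w 43.3 q6 1.10 F [0.  0.3 0. ]
(638, -390, 220, -88) -> [16.1, 0.88, 11.07] [-0.0, -0.0, 0.0] rows>=4.7
```

Call:
carry_out:
  delta_pos:
    - [2,0,1.5]
    - [4,0,3]
    - [6,0,4.2]
    - [8,0,5.5]
    - [10,0,7]
    - [12.5,0,8.5]
    - [14.5,0.5,10]
    - [16,1,11]
    - [16,1,11]
    - [16,1,11]
    - [16,1,11]
    - [16,1,11]
  rotation:
    - [-0.1,0,0]
    - [-0.2,0,0]
    - [-0.3,0,0]
    - [-0.4,0,0]
    - [-0.5,0,0]
    - [-0.6,0,0]
    - [-0.7,0,0]
    - [-0.7,0,0]
    - [-0.7,0,0]
    - [-0.7,0,0]
    - [-0.7,0,0]
    - [-0.7,0,0]

```text
t: 45.52
ee_pos: [637.1, -388.5, 220.9]
orientation: [-1.728, 1.668, -0.779]
ft_force: [-0.8, 0.6, 0.2]
width: 42.9
```

Run:
```python
from h import *
cam,o=snap("wrist","k2",(260,140,350,255),5); print(o["t"],o["ee_pos"].tolist(),o["orientation"].tolist())
```

```text
45.5167 [637.1123340817836, -388.46470121465546, 220.8757481800491] [-1.7276046166361736, 1.6675967464315333, -0.7785285082429007]
```

View pics/k1.png

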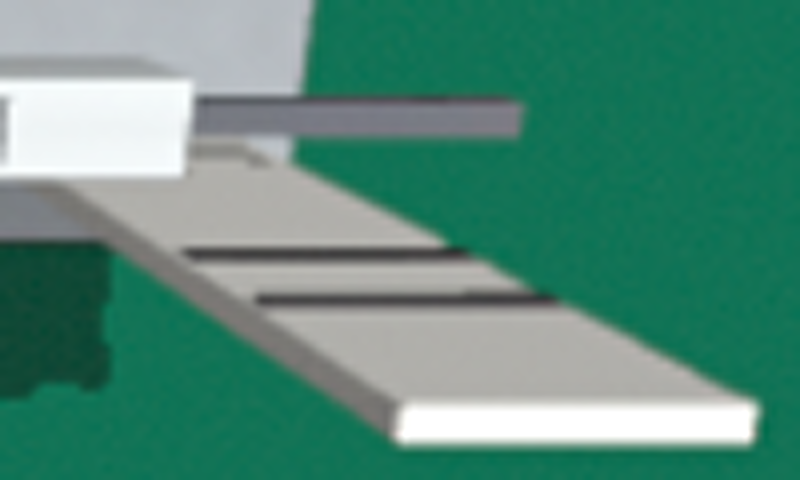

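View pics/k2.png

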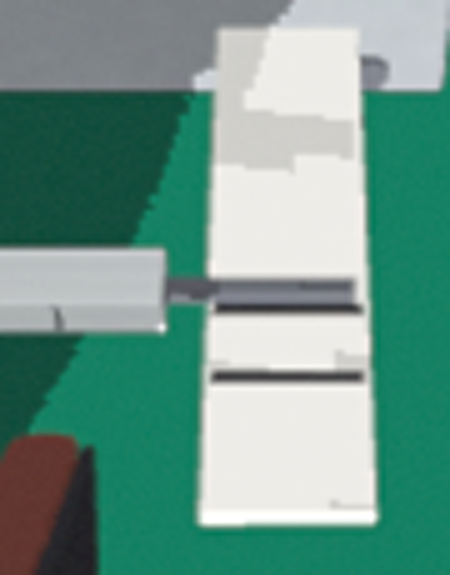

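```bash
sed -i 's/^c1=.*/c1=cam([521.781,-232.904,228.848],[-1.22544,1.18349,-1.18358])/; s/^c2=.*/c2=cam([637.112,-388.465,220.876],[-1.7276,1.6676,-.77853])/' tri.py
sed -i 's/^a=.*/a=np.array([[468,254],[185,254],[557,299],[257,299],[522,118]])\/8+[440,180]/; s/^b=.*/b=np.array([[362,309],[215,309],[363,377],[212,377],[355,292]])\/5+[260,140]/' tri.py
python3 tri.py
python3 - <<'E'
from h import *
snap("top","l1"); snap("side","l2"); print(ctrl.get_obs()["t"])
E
```

```text
lowR [ 508.5 -409.4  101.8]
lowL [ 506.7 -375.9  101. ]
upR [ 508.7 -409.1  120.1]
upL [ 506.9 -375.7  119.3]
tip [ 528.  -406.4  111.4]
mid 110.56305197140313 tip dz 0.791325437075983 marks gap 18.30246373923964
[[-0.04758731 -0.03051614]
 [ 0.42409962  0.27628438]
 [-0.12015641 -0.07623469]
 [ 0.40082374  0.25867289]
 [-0.31718132 -0.20569733]] [[ 0.04125027  0.03644652]
 [-0.36728771 -0.30120479]
 [ 0.10117815  0.0919076 ]
 [-0.33721123 -0.28367593]
 [ 0.27945154  0.24575542]]
45.6667
```

View pics/l1.png

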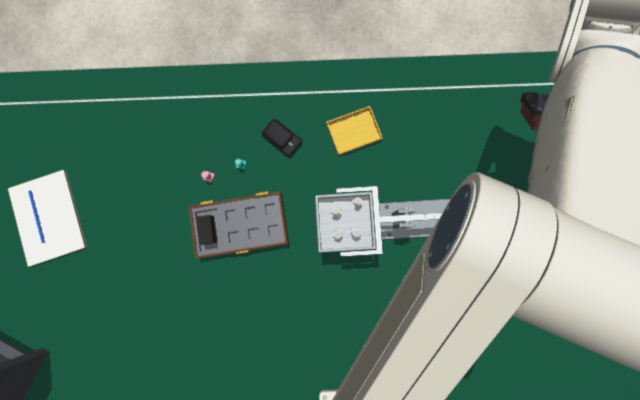

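View pics/l2.png

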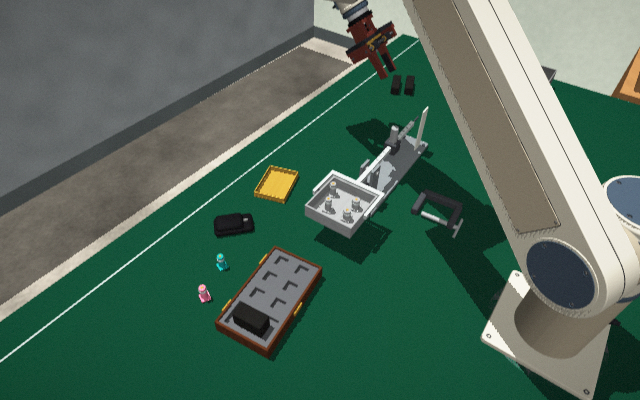

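```bash
python3 -c "
from workcell import ctrl;print(ctrl.close_job())"
```

```text
the job is handed in; nothing more can be done
None
```

The job is finished and handed in, at about 46 s of the 210 s allowed.

- **Block:** the black block is out of the pan and lies flat in the case's long bay.
- **Adapters:** all four adapters that were in the case stand upright in the pan, and the case pockets are empty. The last top and side pictures show no stray adapter. The pink and turquoise look-alikes, the mouse, the tin and the clamp were not touched.
- **Balance:** it took three settings of the poise by its knob. The first two came to rest at about −0.027 and +0.025 rad. After the third, the pointer tip measured 0.8 mm above the midpoint of the marks, about −0.003 rad, with the marks about ±9 mm away. That measurement was taken 2 to 3 s after I let go, with the gripper clear.

One check disagreed along the way. After the first setting, the side camera put the tilt at about −0.037 rad and the two wrist views at −0.027. I went by the wrist views, because they show the marks directly. I did not repeat the side-camera estimate after the last setting.

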